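File the returned blanks and spools in the stock drawer

TASK

Put the returned parts away in the stock drawer: pull the drawer fully open, lift every blank straight up out of the light orange rack and file it on edge in a filing slot in the left half of the drawer (one to a slot, any order, standing across the two bars), and lay every flanged spool flat in the open bay in the right half. Do not tip the rack or push it about, and leave the other things on the bench where they are. When everything is in, shut the drawer fully.

Things in the scene. Friction and masses are not known exactly. Their poses are not given: they have to be found in the camera images.
- drawer (a joint): opening of the blue drawer of a low grey unit, m: 0 = shut, 0.165 = fully open. Slides out along the unit's -x; about 2 N of friction holds it where it is left. Front 326 mm wide, 8 mm thick, its top 98 mm above the bench; floor 14 mm above the bench; other walls 78 mm high over that floor. Inside 140 mm (x) by 308 mm (y), parted by a 4 mm middle wall: left half filing slots, right half open bay.
- unit: low grey one-drawer unit fixed to the bench, 350 mm wide (y), 240 mm deep (x), its top 115 mm above the bench; origin at bench level in the middle of its front face, x points into the unit, y to the left seen from the robot, z up. The drawer's opening is 103 mm high above the bench, so nothing filed may rise above that.
- drawer_handle (a point): middle of the drawer's steel bar handle: a round bar 10 mm thick, 110 mm long along y, horizontal, its axis 35 mm in front of the drawer's face and 80 mm above the bench; moves with the drawer. x points into the unit (shutting direction), y left along the bar, z up.
- slot0 (a point): filing slot nearest the middle wall, in the left half of the drawer. Gap 26 mm wide (y) between black blocks 34 mm high; pitch 44 mm. Two round bars run across all slots 18 mm either side of their middle (along x), tops 10 mm above the drawer floor; a blank stands on them, centre 41 mm above that floor. Point: slot's middle, on the drawer floor; moves with it; x the way the drawer shuts, y left, z up.
- slot1 (a point): middle filing slot, same shape and axes as slot0; the point lies on the drawer floor at its middle.
- slot2 (a point): filing slot nearest the drawer's left side, same shape and axes as slot0; the point lies on the drawer floor at its middle.
- bay (a point): open bay in the right half of the drawer, a plain flat floor 140 mm (x) by 152 mm (y) between walls; the point lies on the drawer floor at the bay's middle, moves with the drawer; axes as slot0. Two spools lie side by side in it, along x, 66 mm apart.
- rack: light loose rack (180 g), aluminium and orange plastic, 74 mm (x) by 150 mm (y), on the bench; origin at the centre of its underside, z up. Holds blanks on edge at y = -46, 0, +46 mm, axes along its y, each on two bars between orange fins 17 mm apart, tops 40 mm above the bench; a blank's centre is then 44 mm above the bench and must rise 35 mm straight up to clear the fins.
- blank0_center (a point): centre of a steel blank: a disc 70 mm in diameter and 14 mm thick, 280 g, its axis along y; at first it stands on edge in the rack. It may have turned about its own axis. None if there is no such blank this time.
- blank1_center (a point): centre of a steel blank: a disc 70 mm in diameter and 14 mm thick, 280 g, its axis along y; at first it stands on edge in the rack. It may have turned about its own axis. None if there is no such blank this time.
- blank2_center (a point): centre of a steel blank: a disc 70 mm in diameter and 14 mm thick, 280 g, its axis along y; at first it stands on edge in the rack. It may have turned about its own axis. None if there is no such blank this time.
- spool0_center (a point): centre of a spool: a brass pipe 30 mm in diameter between two square dark steel end flanges 46 by 46 by 10 mm, 110 mm long over all along x, about 400 g, lying on the bench (centre 23 mm up); grip it round the pipe's middle. None if there is no such spool this time.
- spool1_center (a point): centre of a spool: a brass pipe 30 mm in diameter between two square dark steel end flanges 46 by 46 by 10 mm, 110 mm long over all along x, about 400 g, lying on the bench (centre 23 mm up); grip it round the pipe's middle. None if there is no such spool this time.
- jar: amber glass jar, 70 mm wide, 100 mm high; bystander, leave it; origin at its underside.
- mug: white mug, 80 mm wide, 95 mm high; bystander, leave it; origin at its underside.
- ring_flange: steel ring flange lying flat, 100 mm in diameter, 18 mm high; bystander, leave it; origin at its underside.
Things that resemble listed ones, but are neither listed nor needed, are in the scene too. Leave any blue look-alike of the part that bears spool0_center alone.

How it is judged (in metres and radians):
On the way, in this order (a step that is already met when the one before it is completed fails the run):
1. the drawer is pulled open, by at least 140 mm (value of joint drawer above 0.14 m), for 0.2 s.
2. with the drawer still open at least 120 mm, every blank stands in a filing slot and every spool lies in the bay (x of blank0_center in the frame of slot1 between -0.02 and 0.02 m and y of blank0_center in the frame of slot1 between -0.062 and 0.062 m and z of blank0_center in the frame of slot1 between 0.032 and 0.05 m and angle between blank0_center's own y axis and vertical between 1 and 2.14 rad and x of blank1_center in the frame of slot1 between -0.02 and 0.02 m and y of blank1_center in the frame of slot1 between -0.062 and 0.062 m and z of blank1_center in the frame of slot1 between 0.032 and 0.05 m and angle between blank1_center's own y axis and vertical between 1 and 2.14 rad and x of blank2_center in the frame of slot1 between -0.02 and 0.02 m and y of blank2_center in the frame of slot1 between -0.062 and 0.062 m and z of blank2_center in the frame of slot1 between 0.032 and 0.05 m and angle between blank2_center's own y axis and vertical between 1 and 2.14 rad and x of spool0_center in the frame of bay between -0.055 and 0.055 m and y of spool0_center in the frame of bay between -0.06 and 0.06 m and z of spool0_center in the frame of bay between 0.012 and 0.036 m and x of spool1_center in the frame of bay between -0.055 and 0.055 m and y of spool1_center in the frame of bay between -0.06 and 0.06 m and z of spool1_center in the frame of bay between 0.012 and 0.036 m and value of joint drawer above 0.12 m), for 0.3 s.
At the end, for the whole second after the job is handed in: Drawer shut to within 8 mm; every blank on edge (within 0.57 rad) in a filing slot, centre within 20 mm of the slot's middle along x and 32-50 mm above the drawer floor; every spool in the bay, centre 12-36 mm above its floor; rack upright, within 60 mm of its start (x of blank0_center in the frame of slot1 between -0.02 and 0.02 m and y of blank0_center in the frame of slot1 between -0.062 and 0.062 m and z of blank0_center in the frame of slot1 between 0.032 and 0.05 m and angle between blank0_center's own y axis and vertical between 1 and 2.14 rad and x of blank1_center in the frame of slot1 between -0.02 and 0.02 m and y of blank1_center in the frame of slot1 between -0.062 and 0.062 m and z of blank1_center in the frame of slot1 between 0.032 and 0.05 m and angle between blank1_center's own y axis and vertical between 1 and 2.14 rad and x of blank2_center in the frame of slot1 between -0.02 and 0.02 m and y of blank2_center in the frame of slot1 between -0.062 and 0.062 m and z of blank2_center in the frame of slot1 between 0.032 and 0.05 m and angle between blank2_center's own y axis and vertical between 1 and 2.14 rad and x of spool0_center in the frame of bay between -0.055 and 0.055 m and y of spool0_center in the frame of bay between -0.06 and 0.06 m and z of spool0_center in the frame of bay between 0.012 and 0.036 m and x of spool1_center in the frame of bay between -0.055 and 0.055 m and y of spool1_center in the frame of bay between -0.06 and 0.06 m and z of spool1_center in the frame of bay between 0.012 and 0.036 m and value of joint drawer below 0.008 m and angle between rack's own z axis and vertical below 0.1 rad and distance of rack from where it was at the start of the episode below 0.06 m); the robot touches nothing.
It fails at once if the rack is tipped by more than 0.35 rad (angle between rack's own z axis and vertical above 0.35 rad).
It fails at once if the jar, mug or ring flange is moved by more than 50 mm (distance of any of jar, mug, ring_flange from where it was at the start of the episode above 0.05 m).
Of blank0, blank1, blank2 only 2 to 3 are there at a start; the rules pass over those that are not, and their reading is None.
Of spool0, spool1 only 1 to 2 are there at a start; the rules pass over those that are not, and their reading is None.
At some moment in a run one of spool0, spool1 may be knocked a few centimetres aside while the robot is not near it.
It also fails if it takes over 210 s, if anything falls off the work surface, if the arm or the gripper's body presses on something with over 40 N, if the wrist force passes 120 N, or if a joint passes its speed limit or range.

ROBOT

A 6-joint arm with a two-finger parallel gripper is mounted at the origin on the work surface. World frame = base frame: x ahead of the robot, y to its left, z up, the work surface at z = 0. Lengths are in mm, angles in rad, forces in N, time in s.
With the tool pointing down it reaches from about 350 to 875 mm from the base axis. Payload 4.2 kg.
Tool frame: the origin (TCP) lies between the finger pads; the fingertips stand 19 mm ahead of it and the grasp point (between the pads) is the TCP; y points along the fingers, z is the direction in which the jaws open and shut, and the axes are right-handed (so a half turn about y gives the same grasp; the last joint's range is limited). The gripper opens to 85 mm and grips with 20 to 120 N. Pads are 22 mm wide; open, the fingers measure 114 mm over their backs; the gripper's body (76 mm by 85 mm) begins 54 mm behind the grasp point. The pads swing forward as they close: fully open they stand 13 mm farther back than shut.
Start: joints at [1.43, 0.385, 0.008, 0, -1.194, -0.259], TCP at [243.238, 575.704, 250.312] pointing down, gripper open.
Joint ranges: [-3.14, 3.14], [-1.21, 2.06], [-1.07, 1.41], [-3.16, 2.05], [-2.99, -0.16], [-3.1, 3.1]. Speed limits (rad/s): [2.79, 2.79, 3.14, 3.14, 3.14, 3.14].

INTERFACE

Orientations are given as a unit quaternion [x, y, z, w].
In Python, from bench import arm gives the robot as it stands.
- The arm moves only by the shell command python3 -m inch 'ROWS'. ROWS is JSON, a list of rows, each a list of 7 numbers: the opening, from 0 (shut) to 1 (fully open), then the shift along the tool's x, y, z in cm, then the turn, a rotation vector about the tool's x, y, z in degrees. A call has 1 to 20 rows; each row is the pose to reach, as a shift and turn from the pose commanded when the call began, along the tool's axes at that moment; what a row does not reach only later rows make up. A row lasts 1/12 s, in which the tool goes at most 41.7 mm and 7.16 degrees, less where a joint would pass 70% of its speed; a pose out of reach is approached as far as the arm can. A call with a gripper value outside its range is refused whole. The fingers move at their own pace and stop on an object; the grip force is fixed at half the most. Time passes only in rows, so rows that repeat a pose let the fingers close. It gives the time, the measured TCP pose, the force and the opening at its end, in the units of the state.
- arm.read_state(): the state, without advancing time (a new reading comes with each control period).
- arm.get_image(name): name is "scene" or "top"; returns the picture (480x640x3 uint8, red, green, blue); there is no depth.
- arm.camera_params(name): a dict with "fx", "fy", "cx", "cy" (pixels), "rvec" (rotation vector, rad) and "tvec" (3), from world to camera coordinates, as OpenCV has them. Camera axes: x right, y down, z forward; pixel columns grow to the right and rows downward; lengths in mm; the calibration is good to about 2 mm. A picture is of the moment at which its call begins. camera_params takes no time and is no camera call.
- arm.job_done(): hands the job in, once; it reports no verdict.
Trained networks look in the newest picture that a camera, given by its name, has taken for a name from the list of things; names that differ only in an ending like _2 or _b are one class to them, and where a whole thing is asked for, a point or a joint stands for the part that bears it (a point fixed in the world has none). Each returns a list of dicts, best first, with "conf" (0 to 1); they miss things now and then, are a little off and sometimes report something else, mostly with a low value. They report only what shows in the picture. A call takes as long as a camera call. They do not tell look-alikes from the thing itself.
- arm.masks_of(label, camera): "mask" (480x640 bool, what is visible of it) and "extent" ([left, top, width, height] in pixels, round what is visible of it).
The state is a dict: "clock": time; "joints": joint angles; "joint_vel": joint speeds; "joint_efforts": joint torques, N m; "position": TCP position; "ee_rot": TCP orientation; "contact_force": force on the tool from outside, world axes, zero at the start; "wrist_torque": the same for the moment, N m; "gripper_width": finger opening in mm.
Only numpy, scipy, OpenCV 4.12 (cv2) and the standard library are available. Lean on these libraries where they do the work, as an engineer would, in place of code of your own. Each camera call takes 0.05 s, during which the arm holds its last target.

## Working session

There is one attempt and no reset: what is moved stays moved. The work goes in short steps, Python scripts to look and compute and a shell command to move; the robot and the scene stay as the last step left them, time stands still between calls to the robot, and variables do not carry over. Pictures are saved under pics/ and viewed, and the job is handed in when it is done.

```bash
ls; mkdir -p pics; python3 - <<'E'
from bench import arm
import cv2
print(arm.read_state())
for n in("scene","top"):
    im=arm.get_image(n); cv2.imwrite(f"pics/{n}0.png",im[:,:,::-1]); print(n,arm.camera_params(n))
E
```

```text
pics
{'clock': 0.0, 'joints': array([ 1.42956910e+00,  3.85581493e-01,  6.61736934e-03, -5.04138317e-04,
       -1.19398294e+00, -2.58579216e-01]), 'joint_vel': array([-0.00097244,  0.00102337, -0.00099287, -0.00014407,  0.00078516,
        0.00061704]), 'joint_efforts': array([ 1.18432778e-03, -3.92282474e+01,  1.88405067e+01,  4.18628007e+00,
       -4.67404825e-03,  6.70877327e-06]), 'position': array([243.05557054, 575.21593816, 249.20240389]), 'ee_rot': array([-0.14035694, -0.69224303,  0.69378064,  0.14059852]), 'contact_force': array([-0.17911854, -0.02876419, -0.23517684]), 'wrist_torque': array([0.01804442, 0.02293373, 0.05268259]), 'gripper_width': 85.35942051062429}
scene {'fx': 446.8249853663939, 'fy': 446.8249853663939, 'cx': 324.4621086387242, 'cy': 242.50293546871404, 'rvec': array([ 1.51751769,  1.86171763, -0.95461001]), 'tvec': array([ 193.9658365 , -235.34145476, 1450.84082077])}
top {'fx': 569.1481952183483, 'fy': 569.1481952183483, 'cx': 316.95895039748916, 'cy': 237.8083391665554, 'rvec': array([ 2.12238755, -2.10366199,  0.19450792]), 'tvec': array([ -60.92511164,  528.32930304, 1412.61079583])}
```

View pics/scene0.png

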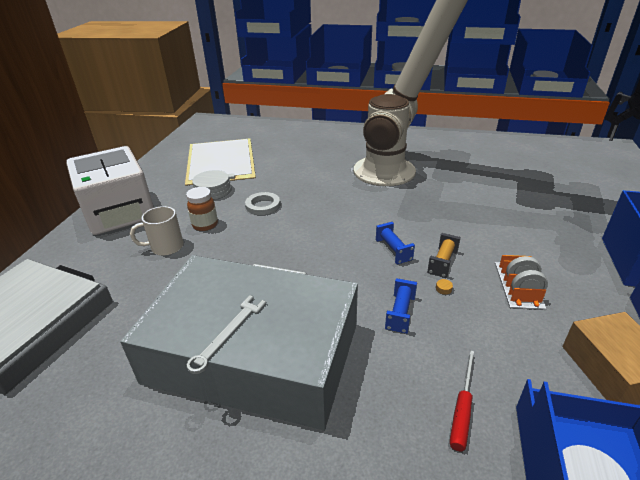

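View pics/top0.png

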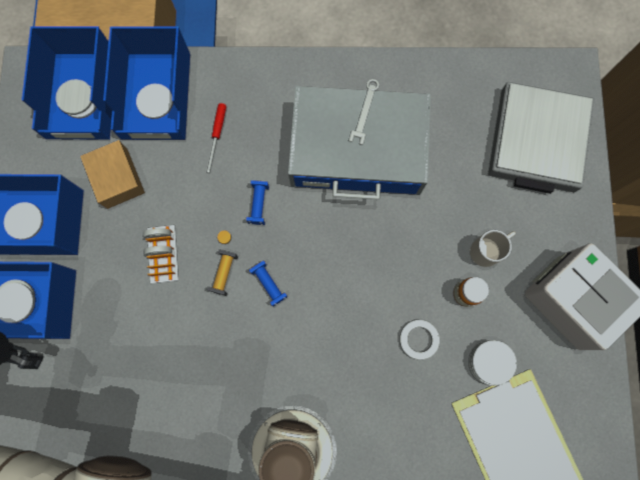

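The top view shows the unit at about (360,135), with its handle at (356,190). The rack is at (161,253) with two blanks at its far (+x image-up) end, and one brass spool is at (222,272). There are two blue look-alikes. I'll measure next.

```bash
cat > h.py <<'E'
from bench import arm
import numpy as np, cv2
from scipy.spatial.transform import Rotation as R
def cam(n):
    p=arm.camera_params(n); K=np.array([[p['fx'],0,p['cx']],[0,p['fy'],p['cy']],[0,0,1]]); 
    return K,p['rvec'],p['tvec']
def proj(n,P):
    K,r,t=cam(n); return cv2.projectPoints(np.float64(P).reshape(-1,1,3),r,t,K,None)[0].reshape(-1,2)
def w(n,uv,z):
    K,r,t=cam(n); Rm=cv2.Rodrigues(r)[0]; c=-Rm.T@t
    uv=np.atleast_2d(uv); d=np.c_[uv,np.ones(len(uv))]@np.linalg.inv(K).T@Rm
    return c+d*((z-c[2])/d[:,2])[:,None]
def toolshift(target,yaw=None):
    s=arm.read_state(); Rm=R.from_quat(s['ee_rot'])
    print('pos',s['position'].round(1),'axes',Rm.as_matrix().round(3).tolist()); print('shift cm',(Rm.inv().apply(np.array(target)-s['position'])/10).round(2))
E
python3 - <<'E'
from h import *
im={n:arm.get_image(n) for n in("scene","top")}
for n in("top","scene"):
    for l in("unit","drawer_handle","rack","blank0_center","spool0_center","jar","mug","ring_flange"):
        ds=arm.masks_of(l,n)
        for d in ds:
            m=d["mask"].astype(np.uint8); M=cv2.moments(m,True)
            if M['m00']<5: continue
            pts=np.argwhere(m)[:,::-1].astype(np.float32)
            print(n,l,round(d['conf'],2),d['extent'],'c',round(M['m10']/M['m00'],1),round(M['m01']/M['m00'],1),'rect',[np.round(x,1) for x in cv2.minAreaRect(pts)])
t=im["top"]; 
cv2.imwrite("pics/t_zoom.png",cv2.resize(t[160:310,110:310,::-1],None,fx=4,fy=4,interpolation=cv2.INTER_CUBIC))
cv2.imwrite("pics/u_zoom.png",cv2.resize(t[70:220,270:450,::-1],None,fx=4,fy=4,interpolation=cv2.INTER_CUBIC))
s=im["scene"]; cv2.imwrite("pics/s_zoom.png",cv2.resize(s[210:330,370:570,::-1],None,fx=4,fy=4,interpolation=cv2.INTER_CUBIC))
E
```

```text
top unit 0.86 [287.0, 87.6, 143.1, 112.6] c 359.2 141.8 rect [array([359. , 143.3]), array([139., 108.]), np.float64(3.3)]
top unit 0.16 [295.4, 176.1, 122.1, 22.6] c 355.3 185.7 rect [array([355.6, 188. ]), array([124.3,  18.3]), np.float64(3.6)]
top drawer_handle 0.74 [291.1, 174.6, 129.3, 25.1] c 355.3 185.5 rect [array([355.6, 187.8]), array([126.4,  18.8]), np.float64(3.2)]
top rack 0.56 [146.3, 225.4, 29.9, 56.9] c 162.7 257.7 rect [array([160.8, 253.3]), array([56.6, 30.2]), np.float64(86.2)]
top blank0_center 0.66 [142.6, 227.2, 27.5, 10.8] c 156.2 232.5 rect [array([156.5, 232.5]), array([ 9., 27.]), np.float64(90.0)]
top spool0_center 0.96 [251.8, 262.4, 35.7, 41.7] c 267.3 282.6 rect [array([267.4, 282.9]), array([44.7, 17.8]), np.float64(56.7)]
top spool0_center 0.84 [209.4, 251.5, 30.6, 41.7] c 222.5 270.7 rect [array([222.9, 271.7]), array([19.2, 43.7]), np.float64(15.8)]
top spool0_center 0.61 [453.7, 274.4, 35.5, 31.4] c 469.9 291.6 rect [array([469.9, 291.8]), array([27.3, 34.9]), np.float64(63.4)]
top spool0_center 0.57 [243.9, 179.7, 24.3, 45.7] c 257.2 202.3 rect 
[... 1283 characters left out ...]
t [array([442.3, 254.4]), array([24.7, 45.1]), np.float64(21.8)]
scene spool0_center 0.72 [383.8, 279.4, 34.7, 52.9] c 400.7 305.5 rect [array([400.2, 305.1]), array([23.9, 52.4]), np.float64(12.7)]
scene jar 0.82 [184.9, 184.4, 34.4, 45.7] c 201.0 208.5 rect [array([201. , 208.5]), array([44.1, 26.3]), np.float64(79.7)]
scene mug 0.57 [130.7, 204.7, 53.7, 49.9] c 159.8 230.4 rect [array([154.9, 232.1]), array([48.3, 49.2]), np.float64(76.0)]
scene mug 0.37 [509.7, 255.9, 34.3, 16.2] c 522.9 264.8 rect [array([522.8, 264.1]), array([16.1, 33.4]), np.float64(82.6)]
scene ring_flange 0.76 [243.9, 191.1, 36.9, 24.6] c 262.8 203.2 rect [array([262. , 202.5]), array([23., 34.]), np.float64(90.0)]
```

View pics/t_zoom.png

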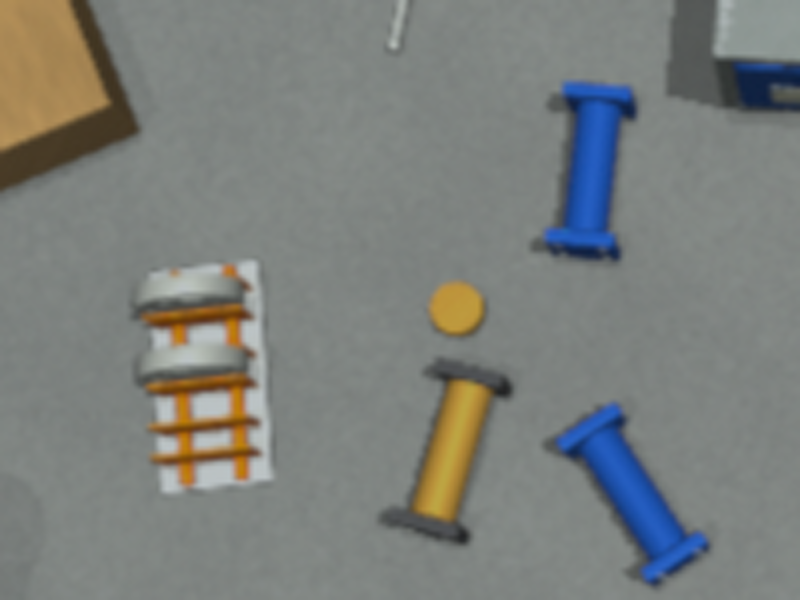

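View pics/u_zoom.png

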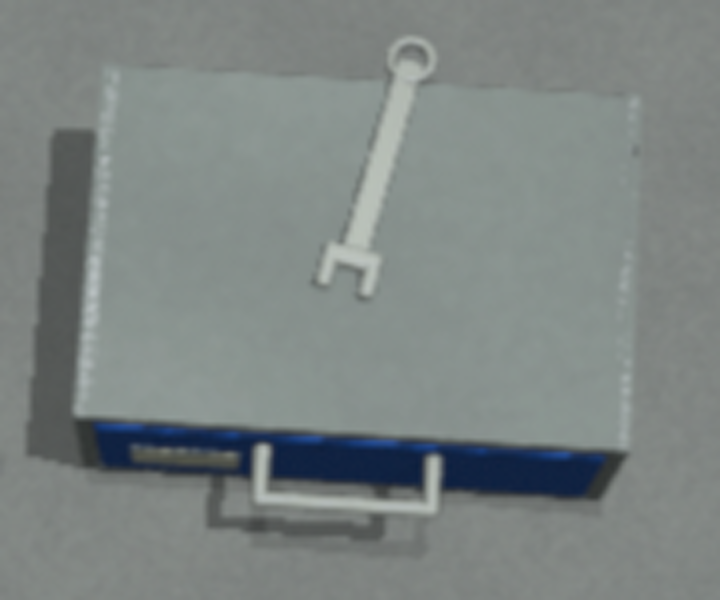

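View pics/s_zoom.png

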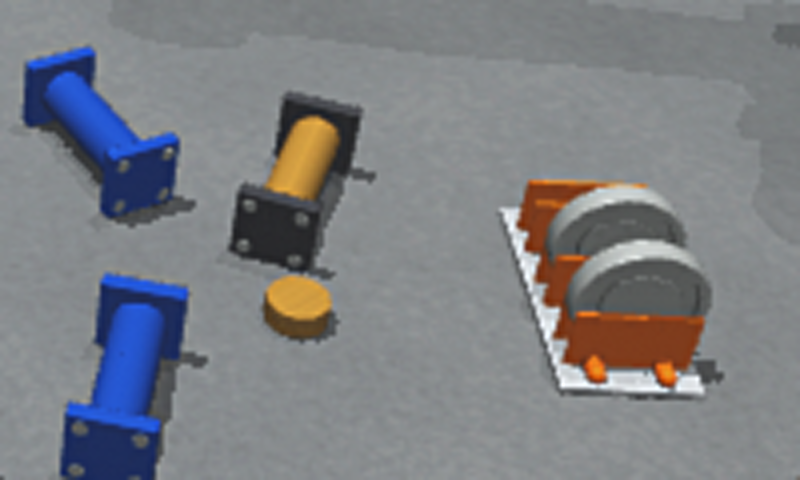

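```bash
python3 - <<'E'
from h import *
def z(p,o): return (np.array(p,float)+.5)/4-.5+np.array(o)
U=z([(77,415),(625,450),(637,98),(107,68)],(270,70)); P=w("top",U,115); print("unit top",P.round(1).tolist())
print("dims",np.linalg.norm(P[0]-P[1]),np.linalg.norm(P[1]-P[2]),np.linalg.norm(P[3]-P[2]),np.linalg.norm(P[0]-P[3]))
H=w("top",z([(258,500),(436,510)],(270,70)),82); print("handle",H.round(1).tolist())
Rk=w("top",z([(258,262),(271,480),(163,492)],(110,160)),2); print("rack top",Rk.round(1).tolist())
Rs=w("scene",z([(500,210),(562,392),(705,396)],(370,210)),2); print("rack scene",Rs.round(1).tolist())
# fins top ends (top view, z=40)
F=w("top",z([(145,317),(248,312),(148,384),(253,379),(150,428),(258,422),(153,460),(259,452)],(110,160)),40);print("fins",F.round(1).tolist())
# blanks top edge z=79: 
B=w("top",z([(186,288),(190,359)],(110,160)),79);print("blanks",B.round(1).tolist())
S=w("top",z([(435,446),(475,383)],(110,160)),35)
S=w("top",z([(470,375),(425,522),(453,446)],(110,160)),[38]);print("spool",S.round(1).tolist())
Ss=w("scene",z([(305,152),],(370,210)),36);print("spool scene",Ss.round(1).tolist())
E
```

```text
unit top [[681.0, 15.2, 115.0], [660.4, -328.2, 115.0], [896.7, -342.3, 115.0], [916.1, 0.4, 115.0]]
dims 344.0438180045719 236.7765435363095 343.23118406240604 235.50332798200827
handle [[635.7, -99.4, 82.0], [629.8, -212.9, 82.0]]
rack top [[570.4, 327.7, 2.0], [423.7, 310.5, 2.0], [415.2, 381.2, 2.0]]
rack scene [[425.5, 307.2, 2.0], [576.1, 326.0, 2.0], [564.9, 398.3, 2.0]]
fins [[524.9, 388.9, 40.0], [528.7, 321.9, 40.0], [480.8, 384.0, 40.0], [484.6, 316.1, 40.0], [452.1, 380.7, 40.0], [456.6, 311.2, 40.0], [431.4, 377.4, 40.0], [437.1, 309.4, 40.0]]
blanks [[536.2, 351.6, 79.0], [490.6, 346.1, 79.0]]
spool [[488.7, 176.0, 38.0], [393.2, 200.9, 38.0], [442.3, 185.0, 38.0]]
spool scene [[435.3, 189.7, 36.0]]
```

Measurements agree: unit 344×236 mm against 350×240, blanks 46 mm apart, and 20 mm between fin centres. The unit's yaw is about -3.4° and the rack's about +7° (its y is roughly along world +x). Next is the turn and shift needed to reach the handle.

```bash
cat >> h.py <<'E'
def plan(target,jawdeg):
    """shift (cm) in tool axes, and turn about tool y (deg) so that jaw axis (tool z) has world yaw jawdeg mod 180, tool straight down"""
    s=arm.read_state(); Rm=R.from_quat(s['ee_rot']); M=Rm.as_matrix()
    print('t',round(s['clock'],1),'pos',s['position'].round(1),'jaw yaw',round(np.degrees(np.arctan2(M[1,2],M[0,2])),2),'down',M[:,1].round(3),'j',s['joints'].round(2),'w',round(s['gripper_width'],1),'F',s['contact_force'].round(1))
    print('shift',(Rm.inv().apply(np.array(target,float)-s['position'])/10).round(2))
    for a in(jawdeg,jawdeg+180):
        zc=np.array([np.cos(np.radians(a)),np.sin(np.radians(a)),0]); yc=np.array([0,0,-1.]); xc=np.cross(yc,zc)
        rv=(Rm.inv()*R.from_matrix(np.c_[xc,yc,zc])).as_rotvec(degrees=True); print('turn',a,rv.round(2))
E
python3 -c "
from h import *
plan([632,-156,170],-3.4)"
```

```text
t 1.0 pos [243.2 575.7 250.3] jaw yaw -112.91 down [ 0.  0. -1.] j [ 1.43  0.38  0.01 -0.   -1.19 -0.26] w 85.3 F [-0.7  0.4 -0.3]
shift [-64.29   8.03  52.27]
turn -3.4 [   0.   -109.51   -0.  ]
turn 176.6 [ 0.   70.49  0.  ]
```

```bash
python3 -m inch '[[0.3,-64.3,0,52.3,0,70.5,0],[0.3,-64.3,0,52.3,0,70.5,0],[0.3,-64.3,0,52.3,0,70.5,0],[0.3,-64.3,0,52.3,0,70.5,0],[0.3,-64.3,0,52.3,0,70.5,0],[0.3,-64.3,0,52.3,0,70.5,0],[0.3,-64.3,0,52.3,0,70.5,0],[0.3,-64.3,0,52.3,0,70.5,0],[0.3,-64.3,0,52.3,0,70.5,0],[0.3,-64.3,0,52.3,0,70.5,0],[0.3,-64.3,0,52.3,0,70.5,0],[0.3,-64.3,0,52.3,0,70.5,0],[0.3,-64.3,0,52.3,0,70.5,0],[0.3,-64.3,0,52.3,0,70.5,0],[0.3,-64.3,0,52.3,0,70.5,0],[0.3,-64.3,0,52.3,0,70.5,0],[0.3,-64.3,0,52.3,0,70.5,0],[0.3,-64.3,0,52.3,0,70.5,0],[0.3,-64.3,0,52.3,0,70.5,0],[0.3,-64.3,0,52.3,0,70.5,0]]'; python3 -c "
from h import *
plan([632,-156,130],-3.4)"
```

```text
clock: 2.67
position: [632.8, -158.8, 250.2]
ee_rot: [0.515, 0.485, -0.485, -0.515]
contact_force: [0.7, 1.5, 0.0]
gripper_width: 25.7
t 2.7 pos [ 632.8 -158.8  250.2] jaw yaw 176.55 down [ 0. -0. -1.] j [ 0.    0.43  0.08  0.   -1.22 -0.06] w 25.7 F [0.7 1.5 0. ]
shift [ 0.28 12.02  0.1 ]
turn -3.4 [2.0000e-02 1.7995e+02 2.0000e-02]
turn 176.6 [ 0.01 -0.05 -0.01]
```

```bash
python3 -m inch '[[0.3,0.2,4,0.1,0,0,0],[0.3,0.2,8,0.1,0,0,0],[0.3,0.2,12,0.1,0,0,0],[0.3,0.2,12.5,0.1,0,0,0],[0.3,0.2,12.5,0.1,0,0,0]]'; python3 - <<'E'
from h import *
plan([632,-156,80],-3.4)
for n,(a,b,c,d) in {"top":(130,230,300,430),"scene":(180,330,220,420)}.items():
    im=arm.get_image(n); cv2.imwrite(f"pics/{n}1.png",cv2.resize(im[a:b,c:d,::-1],None,fx=4,fy=4))
E
```

```text
clock: 3.08
position: [629.5, -154.4, 122.6]
ee_rot: [-0.513, -0.483, 0.487, 0.516]
contact_force: [1.1, 0.9, 0.4]
gripper_width: 25.8
t 3.1 pos [ 629.5 -154.4  122.6] jaw yaw 176.59 down [-0.007 -0.    -1.   ] j [ 0.01  0.53 -0.09  0.   -0.96 -0.07] w 25.8 F [1.1 0.9 0.4]
shift [-0.14  4.26 -0.28]
turn -3.4 [ 6.0000e-02  1.7999e+02 -6.0000e-01]
turn 176.6 [-0.38 -0.01 -0.04]
```

View pics/top1.png

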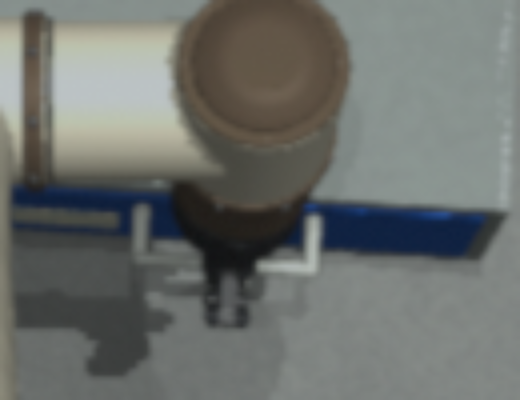

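View pics/scene1.png

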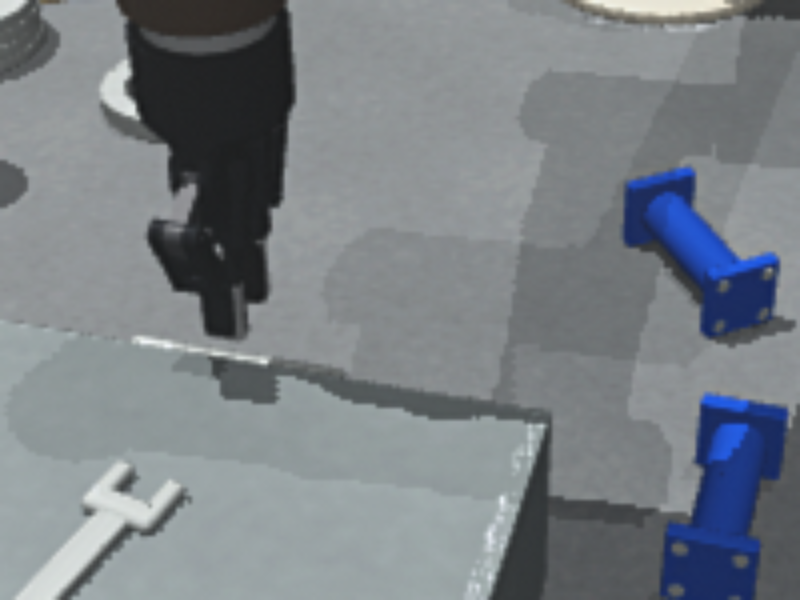

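```bash
python3 -m inch '[[0.3,0,2,0,0,0,0],[0.3,0,4.5,0,0,0,0],[0.3,0,4.5,0,0,0,0],[0.3,0,4.5,0,0,0,0],[0,0,4.5,0,0,0,0],[0,0,4.5,0,0,0,0],[0,0,4.5,0,0,0,0],[0,0,4.5,0,0,0,0],[0,0,4.5,0,0,0,0]]'; python3 -c "
from h import *
plan([467,-146.2,80],-3.4)"
```

```text
clock: 3.93
position: [636.2, -154.4, 88.2]
ee_rot: [0.518, 0.489, -0.482, -0.51]
contact_force: [-0.2, 1.4, 8.8]
gripper_width: 7.6
t 3.9 pos [ 636.2 -154.4   88.2] jaw yaw 176.74 down [ 0.014 -0.002 -1.   ] j [ 0.01  0.57 -0.12  0.   -0.86 -0.07] w 7.6 F [-0.2  1.4  8.8]
shift [-0.14  0.58 16.95]
turn -3.4 [-1.2000e-01 -1.7985e+02 -1.3000e+00]
turn 176.6 [ 0.83  0.14 -0.07]
```

```bash
python3 -m inch '[[0,0,0,0,0,0,0],[0,0,0,0,0,0,0],[0,0,0,0,0,0,0]]'; python3 - <<'E'
from h import *
plan([467,-146.2,80],-3.4)
for n,(a,b,c,d) in {"top":(130,230,300,430),"scene":(180,330,220,420)}.items():
    im=arm.get_image(n); cv2.imwrite(f"pics/{n}2.png",cv2.resize(im[a:b,c:d,::-1],None,fx=4,fy=4))
E
```

```text
clock: 4.18
position: [636.2, -154.4, 88.2]
ee_rot: [0.518, 0.489, -0.482, -0.51]
contact_force: [-0.5, 2.3, 9.8]
gripper_width: 7.1
t 4.2 pos [ 636.2 -154.4   88.2] jaw yaw 176.74 down [ 0.014 -0.002 -1.   ] j [ 0.01  0.57 -0.12  0.   -0.86 -0.07] w 7.1 F [-0.5  2.3  9.8]
shift [-0.15  0.58 16.95]
turn -3.4 [-1.2000e-01 -1.7986e+02 -1.3000e+00]
turn 176.6 [ 0.83  0.14 -0.07]
```

View pics/top2.png

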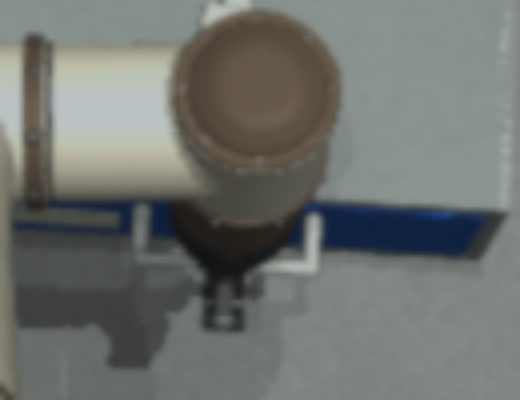

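```bash
python3 -m inch '[[0,0,-0.3,1,0,0,0],[0,0,-0.3,2,0,0,0],[0,0,-0.3,3,0,0,0],[0,0,-0.3,4,0,0,0],[0,0,-0.3,4,0,0,0]]'; python3 - <<'E'
from h import *
plan([467,-146.2,80],-3.4)
for n,(a,b,c,d) in {"top":(70,230,270,450),"scene":(180,330,220,420)}.items():
    im=arm.get_image(n); cv2.imwrite(f"pics/{n}3.png",cv2.resize(im[a:b,c:d,::-1],None,fx=4,fy=4))
E
```

```text
clock: 4.7
position: [592.7, -151.8, 88.2]
ee_rot: [0.516, 0.487, -0.484, -0.512]
contact_force: [-2.0, 1.8, 8.4]
gripper_width: 7.1
t 4.7 pos [ 592.7 -151.8   88.2] jaw yaw 176.66 down [ 0.007 -0.001 -1.   ] j [ 0.01  0.51 -0.23  0.   -0.82 -0.07] w 7.1 F [-2.   1.8  8.4]
shift [-0.17  0.73 12.59]
turn -3.4 [-2.0000e-02 -1.7994e+02 -6.5000e-01]
turn 176.6 [ 0.41  0.06 -0.01]
```

View pics/top3.png

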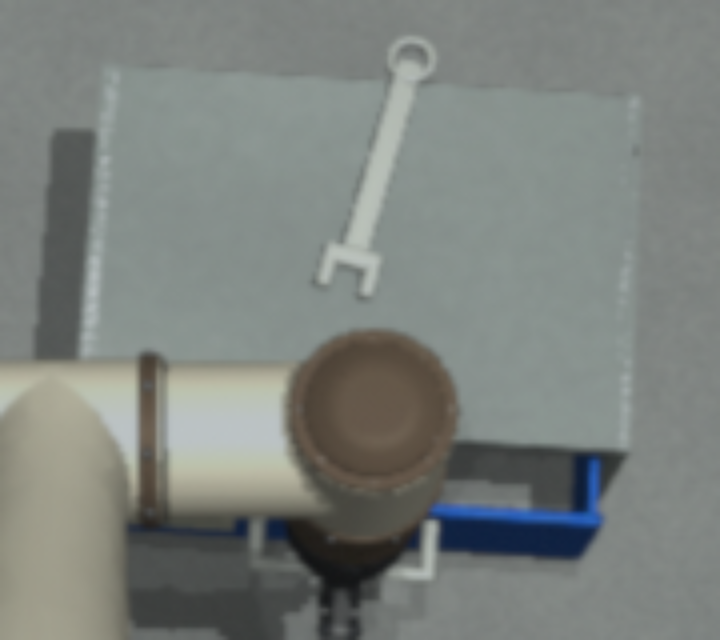

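View pics/scene3.png

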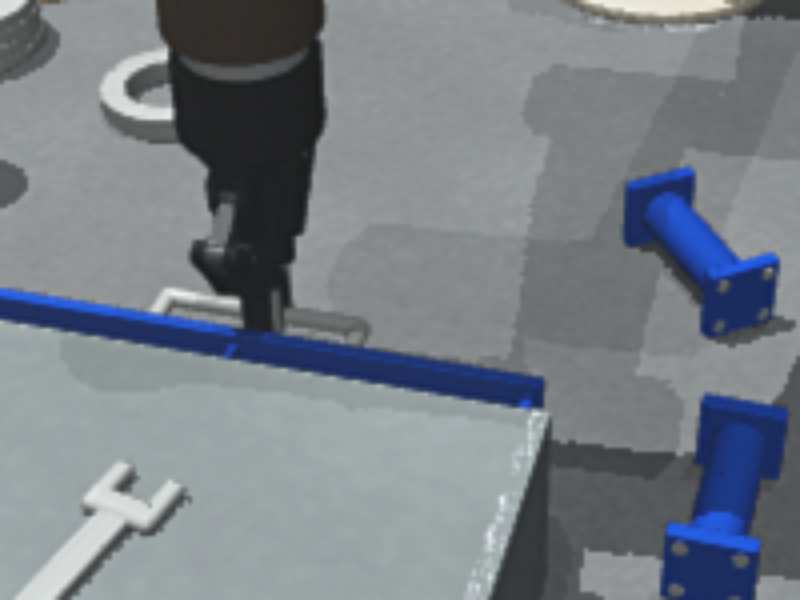

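The drawer is moving with the tool, so the handle is held. Now the rest of the pull.

```bash
python3 -m inch '[[0,0,0,1.5,0,0,0],[0,0,0,3,0,0,0],[0,0,0,4.5,0,0,0],[0,0,0,6,0,0,0],[0,0,0,7.5,0,0,0],[0,0,0,9,0,0,0],[0,0,0,10.5,0,0,0],[0,0,0,11.5,0,0,0],[0,0,0,12,0,0,0],[0,0,0,12.4,0,0,0],[0,0,0,12.5,0,0,0],[0,0,0,12.5,0,0,0],[0,0,0,12.5,0,0,0],[0,0,0,12.5,0,0,0]]'; python3 -c "
from h import *
plan([467,-146.2,80],-3.4)"
```

```text
clock: 5.97
position: [472.1, -144.5, 88.2]
ee_rot: [0.518, 0.489, -0.483, -0.51]
contact_force: [1.1, 0.6, 10.0]
gripper_width: 7.3
t 6.0 pos [ 472.1 -144.5   88.2] jaw yaw 176.75 down [ 0.013 -0.001 -1.   ] j [ 0.03  0.35 -0.53  0.   -0.68 -0.09] w 7.3 F [ 1.1  0.6 10. ]
shift [-0.2   0.81  0.51]
turn -3.4 [-5.0000e-02 -1.7985e+02 -1.1900e+00]
turn 176.6 [ 0.76  0.15 -0.03]
```

```bash
python3 -m inch '[[0.3,0,0,0,0,0,0],[0.3,0,0,0,0,0,0],[0.3,0,0,0,0,0,0],[0.3,0,-1,0,0,0,0],[0.3,0,-4,0,0,0,0],[0.3,0,-8,0,0,0,0],[0.35,0,-12,0,0,0,0],[0.4,0,-15,0,0,0,0],[0.4,0,-15,0,0,0,0]]'; python3 -c "
from h import *
plan([536,356.5,200],6.9)"
```

```text
clock: 6.72
position: [470.0, -145.0, 240.6]
ee_rot: [0.518, 0.488, -0.482, -0.51]
contact_force: [0.9, 0.1, -0.1]
gripper_width: 34.1
t 6.7 pos [ 470.  -145.   240.6] jaw yaw 176.68 down [ 0.014 -0.002 -1.   ] j [ 0.03  0.16 -0.33  0.   -1.06 -0.09] w 34.1 F [ 0.9  0.1 -0.1]
shift [50.46  4.05 -3.63]
turn 6.9 [  0.21 169.77   1.2 ]
turn 186.9 [  0.81 -10.22  -0.14]
```

```bash
python3 -m inch '[[0.4,4,0,0,0.8,-5,0],[0.4,8,0,0,0.8,-10.2,0],[0.4,50.5,0,-3.6,0.8,-10.2,0],[0.4,50.5,0,-3.6,0.8,-10.2,0],[0.4,50.5,0,-3.6,0.8,-10.2,0],[0.4,50.5,0,-3.6,0.8,-10.2,0],[0.4,50.5,0,-3.6,0.8,-10.2,0],[0.4,50.5,0,-3.6,0.8,-10.2,0],[0.4,50.5,0,-3.6,0.8,-10.2,0],[0.4,50.5,0,-3.6,0.8,-10.2,0],[0.4,50.5,0,-3.6,0.8,-10.2,0],[0.4,50.5,0,-3.6,0.8,-10.2,0],[0.4,50.5,0,-3.6,0.8,-10.2,0],[0.4,50.5,0,-3.6,0.8,-10.2,0],[0.4,50.5,0,-3.6,0.8,-10.2,0],[0.4,50.5,0,-3.6,0.8,-10.2,0]]'; python3 - <<'E'
from h import *
plan([536,356.5,110],6.9)
for n in("top","scene"):
    im=arm.get_image(n); cv2.imwrite(f"pics/{n}4.png",im[:,:,::-1])
    if n=="top":cv2.imwrite("pics/top4z.png",cv2.resize(im[160:310,270:450,::-1],None,fx=4,fy=4,interpolation=cv2.INTER_CUBIC))
E
```

```text
clock: 8.05
position: [532.0, 356.3, 233.0]
ee_rot: [-0.466, -0.525, 0.532, 0.473]
contact_force: [-0.0, 0.0, -0.0]
gripper_width: 34.2
t 8.1 pos [532.  356.3 233. ] jaw yaw -173.24 down [-0.015 -0.001 -1.   ] j [ 0.84  0.43  0.04 -0.01 -1.19 -0.72] w 34.2 F [-0.  0. -0.]
shift [-0.03 12.3  -0.58]
turn 6.9 [-3.0000e-02  1.7985e+02 -1.3500e+00]
turn 186.9 [-0.86 -0.14  0.02]
```

View pics/top4z.png

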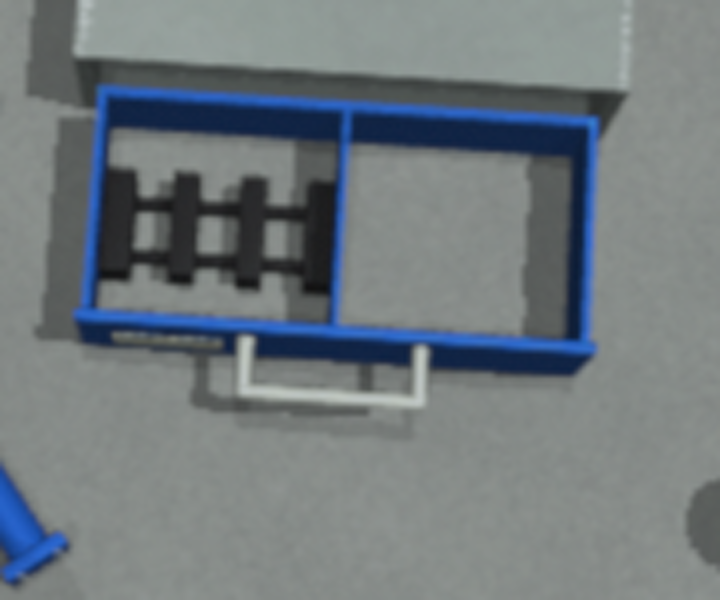

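View pics/scene4.png

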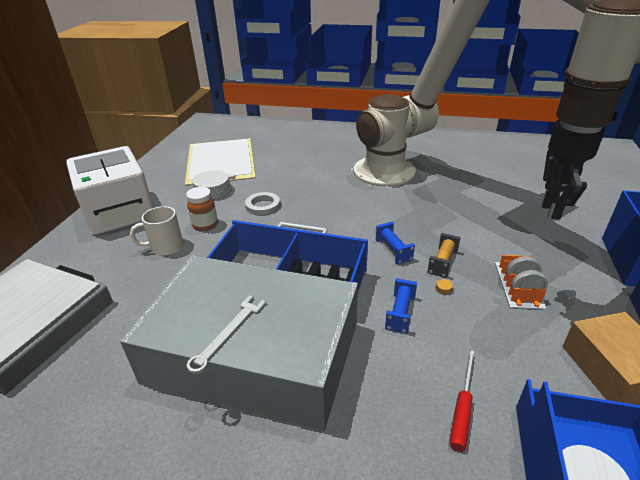

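View pics/top4.png

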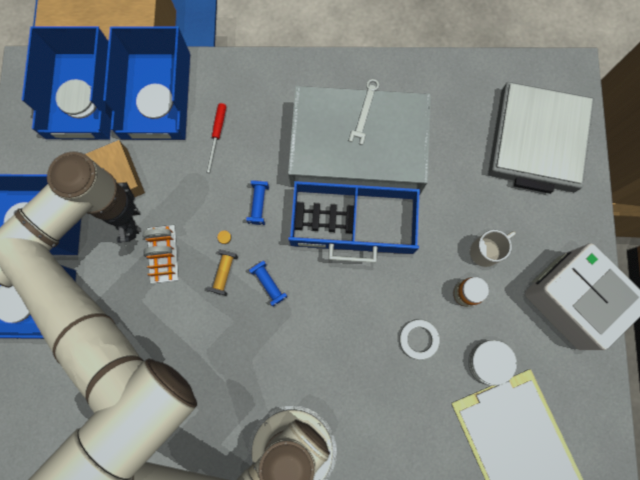

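The drawer is open with its three slots and the bay in view, and the rack and brass spool haven't moved. Next I'll measure the slots.

```bash
python3 - <<'E'
from h import *
def z(p,o=(270,160)): return (np.array(p,float)+.5)/4-.5+np.array(o)
print("blocks",w("top",z([(119,225),(184,229),(251,233),(320,237)]),48).round(1).tolist())
print("bars",w("top",z([(153,205),(153,256),(220,209),(218,261),(288,212),(282,266)]),24).round(1).tolist())
# drawer wall tops z 92: inner back-left, left, middle
print("walls92",w("top",z([(103,92),(596,122),(346,108)]),92).round(1).tolist(), "front98",w("top",z([(78,315),(595,348)]),98).round(1).tolist())
print("bayfloor",w("top",z([(345,318),(340,148),(575,160)]),14).round(1).tolist())
print("bar",w("top",z([(331,398)]),84).round(1).tolist())
plan([536,356.5,110],6.9)
E
```

```text
blocks [[587.3, -9.9, 48.0], [585.0, -52.2, 48.0], [582.6, -95.7, 48.0], [580.3, -140.4, 48.0]]
bars [[606.8, -31.1, 24.0], [572.2, -31.6, 24.0], [604.4, -75.5, 24.0], [569.2, -74.4, 24.0], [602.7, -120.4, 24.0], [566.1, -116.5, 24.0]]
walls92 [[663.9, -0.3, 92.0], [646.1, -313.5, 92.0], [654.3, -155.1, 92.0]] front98 [[517.7, 12.4, 98.0], [499.3, -308.3, 98.0]]
bayfloor [[533.5, -158.4, 14.0], [649.4, -155.4, 14.0], [642.2, -312.2, 14.0]]
bar [[468.9, -145.5, 84.0]]
t 8.2 pos [532.3 356.  233.7] jaw yaw -173.29 down [-0.014 -0.    -1.   ] j [ 0.84  0.43  0.04 -0.01 -1.19 -0.72] w 34.3 F [ 0.4 -0.4  0.5]
shift [-1.000e-02  1.236e+01 -5.400e-01]
turn 6.9 [-1.1000e-01  1.7981e+02 -1.2600e+00]
turn 186.9 [-0.8  -0.19  0.07]
```

```bash
python3 -m inch '[[0.4,0,4,-0.4,-0.8,-0.2,0],[0.4,0,8,-0.4,-0.8,-0.2,0],[0.4,0,12,-0.4,-0.8,-0.2,0],[0.4,0,12.3,-0.4,-0.8,-0.2,0],[0.4,0,12.3,-0.4,-0.8,-0.2,0],[0.4,0,12.3,-0.4,-0.8,-0.2,0],[0.4,0,12.3,-0.4,-0.8,-0.2,0]]'; python3 - <<'E'
from h import *
plan([536,356.5,66],6.9)
for n,(a,b,c,d) in {"top":(200,300,100,230),"scene":(210,330,440,600)}.items():
    im=arm.get_image(n); cv2.imwrite(f"pics/{n}5.png",cv2.resize(im[a:b,c:d,::-1],None,fx=5,fy=5))
E
```

```text
clock: 8.73
position: [536.3, 359.0, 113.8]
ee_rot: [0.469, 0.532, -0.527, -0.468]
contact_force: [-0.1, -0.1, -0.5]
gripper_width: 34.1
t 8.7 pos [536.3 359.  113.8] jaw yaw -172.99 down [ 0.005  0.005 -1.   ] j [ 0.84  0.53 -0.12  0.   -0.92 -0.72] w 34.1 F [-0.1 -0.1 -0.5]
shift [-0.27  4.78  0.09]
turn 6.9 [   0.42 -179.89   -0.48]
turn 186.9 [0.3  0.11 0.27]
```

View pics/top5.png

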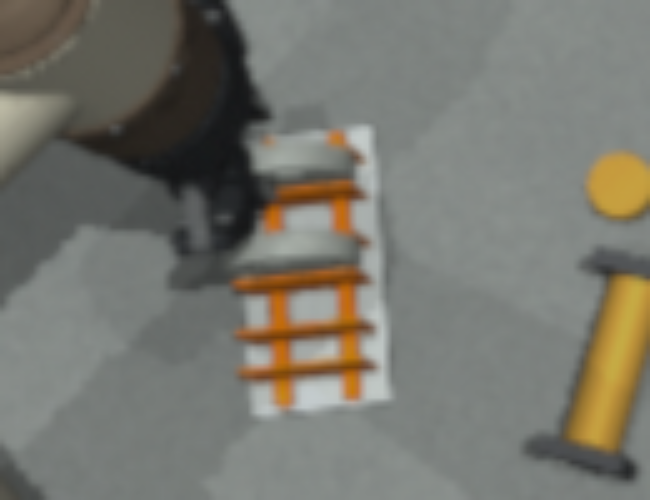

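View pics/scene5.png

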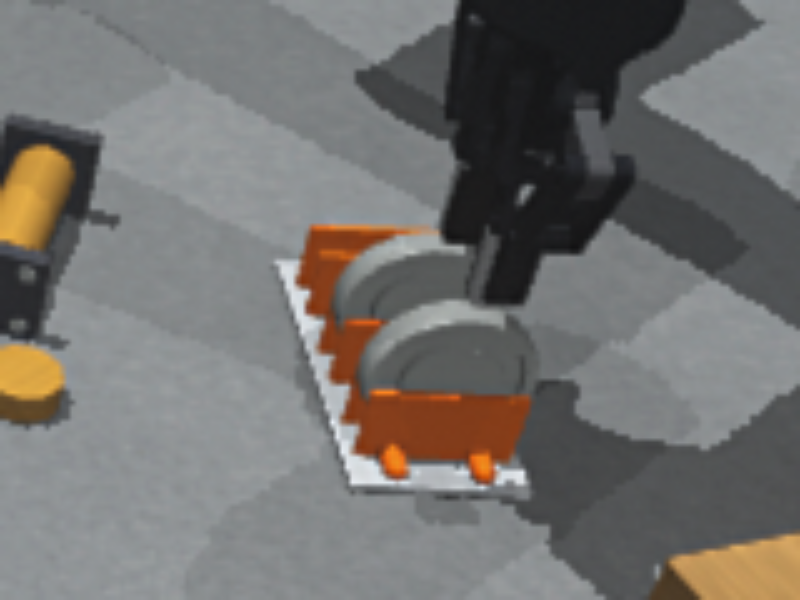

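```bash
python3 - <<'E'
from h import *
s=arm.read_state(); p=s['position']; a=np.radians(6.9); u=np.array([np.cos(a),np.sin(a),0])
tip=p+np.array([0,0,-16])
for n,o in(("scene",(440,210)),("top",(100,200))):
    q=proj(n,[tip+18*u,tip-18*u,tip+32*u,tip-32*u,[536,356.5,79],[490.3,351,79],[536,356.5,44],p]); print(n,((q-np.array(o))*5).round().tolist())
E
```

```text
scene [[491.0, 290.0], [466.0, 235.0], [501.0, 313.0], [456.0, 214.0], [460.0, 296.0], [430.0, 227.0], [439.0, 360.0], [488.0, 231.0]]
top [[254.0, 116.0], [257.0, 186.0], [252.0, 90.0], [259.0, 214.0], [271.0, 159.0], [276.0, 247.0], [291.0, 172.0], [246.0, 145.0]]
```

```bash
python3 -m inch '[[0.4,-0.2,2.5,0,0,0,0],[0.4,-0.2,4.6,0,0,0,0],[0.4,-0.2,4.6,0,0,0,0],[0.4,-0.2,4.6,0,0,0,0],[0.4,-0.2,4.6,0,0,0,0]]'; python3 - <<'E'
from h import *
plan([536,356.5,66],6.9)
for n,(a,b,c,d) in {"scene":(210,330,440,600)}.items():
    im=arm.get_image(n); cv2.imwrite(f"pics/{n}6.png",cv2.resize(im[a:b,c:d,::-1],None,fx=5,fy=5))
E
```

```text
clock: 9.25
position: [535.8, 356.9, 66.3]
ee_rot: [0.468, 0.531, -0.528, -0.468]
contact_force: [0.6, 0.3, 0.2]
gripper_width: 34.4
t 9.2 pos [535.8 356.9  66.3] jaw yaw -172.97 down [ 0.003  0.003 -1.   ] j [ 0.84  0.59 -0.16 -0.   -0.82 -0.72] w 34.4 F [0.6 0.3 0.2]
shift [-0.04  0.03 -0.01]
turn 6.9 [   0.26 -179.87   -0.27]
turn 186.9 [0.17 0.13 0.17]
```

View pics/scene6.png

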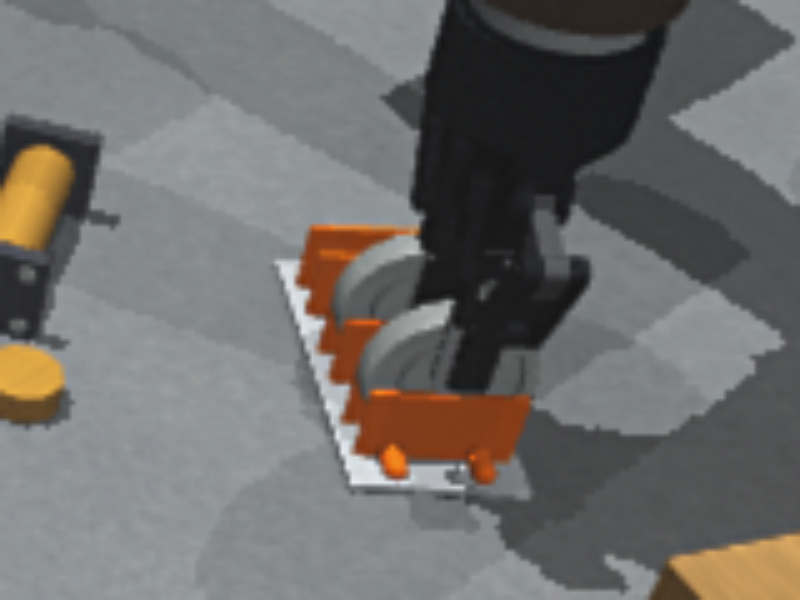

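```bash
python3 -m inch '[[0.4,-0.3,0,0,0,0,0],[0.4,-0.3,0,0,0,0,0],[0,-0.3,0,0,0,0,0],[0,-0.3,0,0,0,0,0],[0,-0.3,0,0,0,0,0],[0,-0.3,0,0,0,0,0],[0,-0.3,0,0,0,0,0],[0,-0.3,0,0,0,0,0]]'; python3 - <<'E'
from h import *
plan([536,356.5,66],6.9)
for n,(a,b,c,d) in {"scene":(210,330,440,600)}.items():
    im=arm.get_image(n); cv2.imwrite(f"pics/{n}7.png",cv2.resize(im[a:b,c:d,::-1],None,fx=5,fy=5))
E
```

```text
clock: 9.97
position: [536.6, 353.8, 65.6]
ee_rot: [0.468, 0.531, -0.528, -0.468]
contact_force: [4.4, -0.3, 5.1]
gripper_width: 13.4
t 10.0 pos [536.6 353.8  65.6] jaw yaw -172.98 down [ 0.003  0.003 -1.   ] j [ 0.83  0.59 -0.16  0.   -0.82 -0.71] w 13.4 F [ 4.4 -0.3  5.1]
shift [ 0.27 -0.04  0.03]
turn 6.9 [   0.27 -179.87   -0.33]
turn 186.9 [0.21 0.13 0.17]
```

View pics/scene7.png

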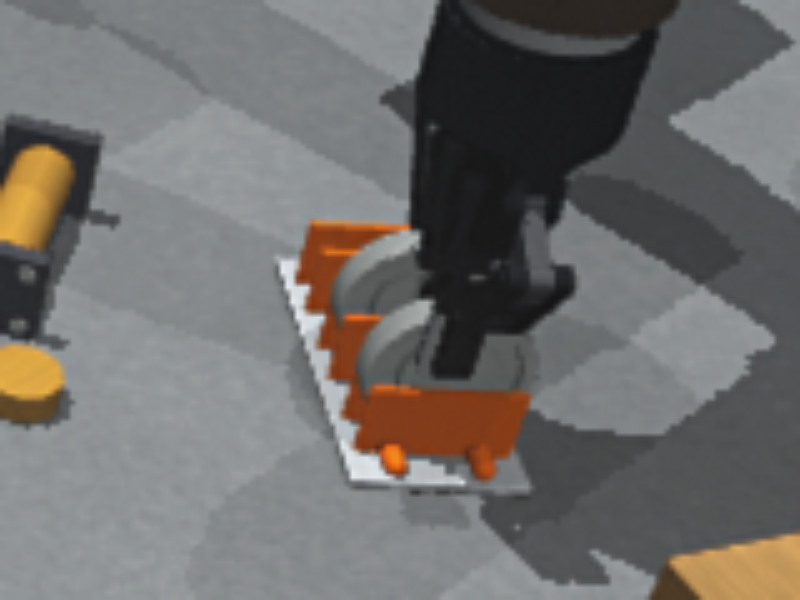

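```bash
python3 -m inch '[[0,0,-0.8,0,0,0,0],[0,0,-1.8,0,0,0,0],[0,0,-2.8,0,0,0,0],[0,0,-3.8,0,0,0,0],[0,0,-4.8,0,0,0,0],[0,0,-6,0,0,0,0],[0,0,-8,0,0,0,0],[0,0,-11,0,0,0,0],[0,0,-14,0,0,0,0],[0,0,-16,0,0,0,0],[0,0,-16,0,0,0,0]]'; python3 - <<'E'
from h import *
plan([586,-74.5,220],86.6)
for n,(a,b,c,d) in {"scene":(150,330,440,600)}.items():
    im=arm.get_image(n); cv2.imwrite(f"pics/{n}8.png",cv2.resize(im[a:b,c:d,::-1],None,fx=4,fy=4))
E
```

```text
clock: 10.93
position: [537.1, 354.3, 231.4]
ee_rot: [0.469, 0.534, -0.525, -0.468]
contact_force: [0.5, -0.7, -2.1]
gripper_width: 13.2
t 10.9 pos [537.1 354.3 231.4] jaw yaw -172.96 down [ 0.009  0.009 -1.   ] j [ 0.83  0.42  0.02  0.   -1.15 -0.71] w 13.2 F [ 0.5 -0.7 -2.1]
shift [-43.16   0.82   0.42]
turn 86.6 [5.0000e-02 1.0044e+02 8.1000e-01]
turn 266.6 [ 7.700e-01 -7.955e+01 -4.000e-02]
```

View pics/scene8.png

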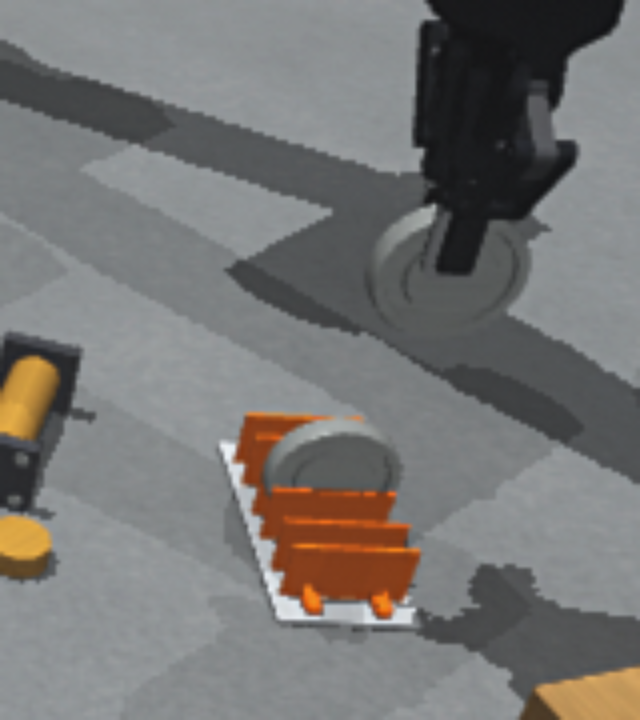

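```bash
python3 -m inch '[[0,-43.2,0.3,0.4,0,100.4,0.8],[0,-43.2,0.3,0.4,0,100.4,0.8],[0,-43.2,0.3,0.4,0,100.4,0.8],[0,-43.2,0.3,0.4,0,100.4,0.8],[0,-43.2,0.3,0.4,0,100.4,0.8],[0,-43.2,0.3,0.4,0,100.4,0.8],[0,-43.2,0.3,0.4,0,100.4,0.8],[0,-43.2,0.3,0.4,0,100.4,0.8],[0,-43.2,0.3,0.4,0,100.4,0.8],[0,-43.2,0.3,0.4,0,100.4,0.8],[0,-43.2,0.3,0.4,0,100.4,0.8],[0,-43.2,0.3,0.4,0,100.4,0.8],[0,-43.2,0.3,0.4,0,100.4,0.8],[0,-43.2,0.3,0.4,0,100.4,0.8],[0,-43.2,0.3,0.4,0,100.4,0.8],[0,-43.2,0.3,0.4,0,100.4,0.8],[0,-43.2,0.3,0.4,0,100.4,0.8],[0,-43.2,0.3,0.4,0,100.4,0.8],[0,-43.2,0.3,0.4,0,100.4,0.8]]'; python3 - <<'E'
from h import *
plan([586,-74.5,150],86.6)
for n,(a,b,c,d) in {"scene":(130,310,200,400)}.items():
    im=arm.get_image(n); cv2.imwrite(f"pics/{n}9.png",cv2.resize(im[a:b,c:d,::-1],None,fx=3,fy=3))
E
```

```text
clock: 12.57
position: [583.7, -76.2, 220.5]
ee_rot: [0.71, -0.024, 0.017, -0.704]
contact_force: [-0.7, 0.3, -3.1]
gripper_width: 13.0
t 12.6 pos [583.7 -76.2 220.5] jaw yaw 86.68 down [-0.009 -0.008 -1.   ] j [ 0.15  0.35 -0.13  0.01 -1.11 -1.78] w 13.0 F [-0.7  0.3 -3.1]
shift [0.28 7.05 0.24]
turn 86.6 [ 0.46  0.08 -0.48]
turn 266.6 [  -0.76 -179.92   -0.73]
```

View pics/scene9.png

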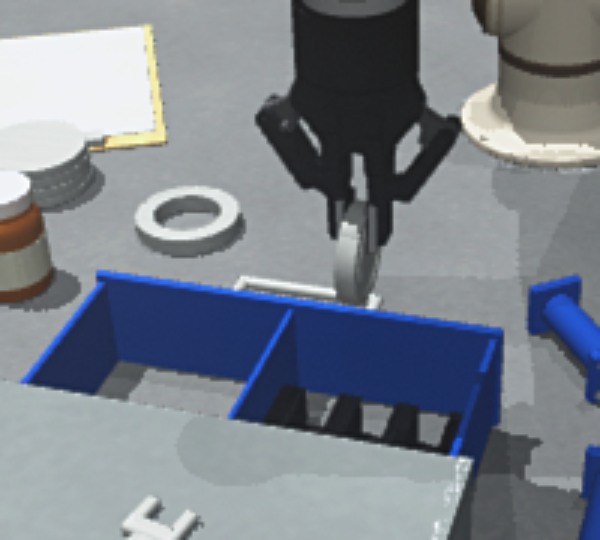

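```bash
python3 -m inch '[[0,0.2,3,0.2,0.5,0,-0.5],[0,0.2,6,0.2,0.5,0,-0.5],[0,0.2,9,0.2,0.5,0,-0.5],[0,0.2,10.5,0.2,0.5,0,-0.5],[0,0.2,11,0.2,0.5,0,-0.5],[0,0.2,11,0.2,0.5,0,-0.5],[0,0.2,11,0.2,0.5,0,-0.5],[0,0.2,11,0.2,0.5,0,-0.5]]'; python3 - <<'E'
from h import *
plan([586,-74.5,77],86.6)
for n,(a,b,c,d) in {"scene":(180,290,240,400),"top":(160,270,270,410)}.items():
    im=arm.get_image(n); cv2.imwrite(f"pics/{n}10.png",cv2.resize(im[a:b,c:d,::-1],None,fx=5,fy=5))
s=arm.read_state()['position']
for p in ([586,-74.5,48],[586,-74.5,24],s+[0,0,-56.5]): print((proj("scene",p)-[240,180])*5)
E
```

```text
clock: 13.28
position: [586.4, -75.3, 112.5]
ee_rot: [-0.707, 0.019, -0.022, 0.707]
contact_force: [0.2, -0.0, -2.7]
gripper_width: 13.3
t 13.3 pos [586.4 -75.3 112.5] jaw yaw 86.63 down [ 0.005  0.001 -1.   ] j [ 0.15  0.46 -0.26  0.   -0.85 -1.78] w 13.3 F [ 0.2 -0.  -2.7]
shift [-0.06  3.55  0.08]
turn 86.6 [-0.05  0.03  0.26]
turn 266.6 [ 4.0000e-01 -1.7997e+02  7.0000e-02]
[[413.77967448 453.54133532]]
[[414.99201976 494.87095161]]
[[411.58492307 439.5316528 ]]
```

View pics/scene10.png

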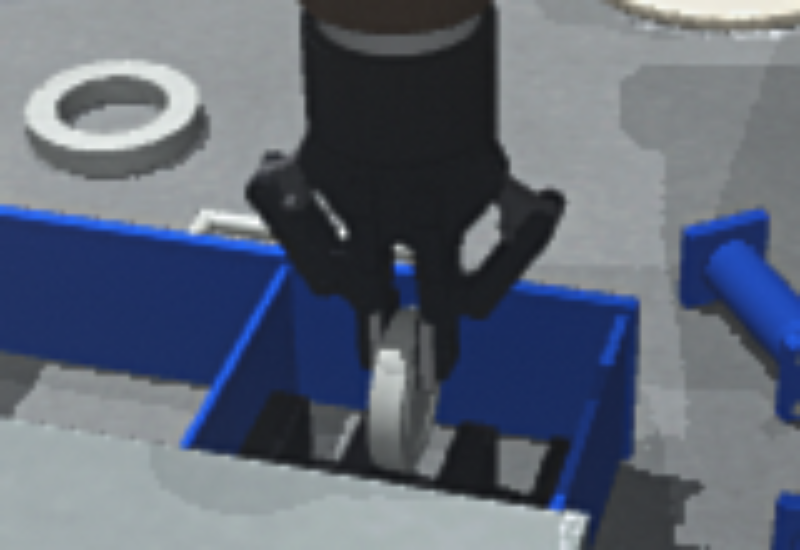

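View pics/top10.png

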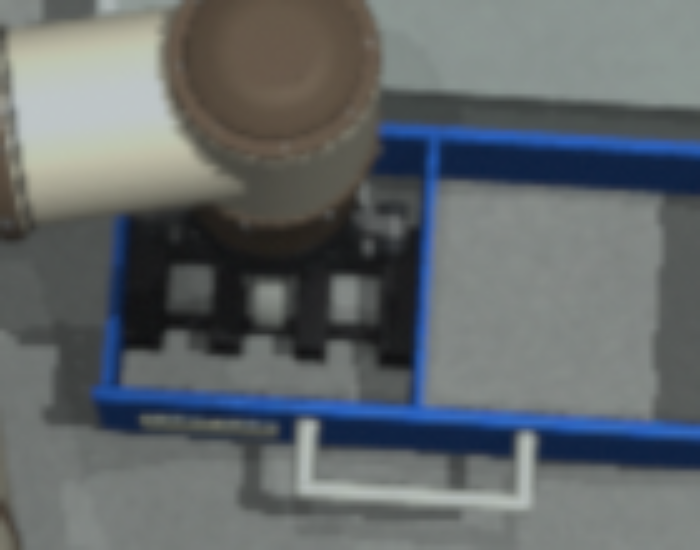

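```bash
python3 -m inch '[[0,0,1.2,0.1,0,0,0],[0,0,2.4,0.1,0,0,0],[0,0,3.0,0.1,0,0,0],[0,0,3.4,0.1,0,0,0],[0,0,3.6,0.1,0,0,0],[0,0,3.6,0.1,0,0,0],[0,0,3.6,0.1,0,0,0]]'; python3 - <<'E'
from h import *
plan([586,-74.5,77],86.6)
for n,(a,b,c,d) in {"scene":(180,290,240,400)}.items():
    im=arm.get_image(n); cv2.imwrite(f"pics/{n}11.png",cv2.resize(im[a:b,c:d,::-1],None,fx=5,fy=5))
E
```

```text
clock: 13.97
position: [586.6, -74.5, 76.6]
ee_rot: [-0.707, 0.019, -0.022, 0.707]
contact_force: [-1.3, 0.6, 3.3]
gripper_width: 13.2
t 14.0 pos [586.6 -74.5  76.6] jaw yaw 86.64 down [ 0.005  0.    -1.   ] j [ 0.15  0.5  -0.29  0.   -0.77 -1.78] w 13.2 F [-1.3  0.6  3.3]
shift [-0.06 -0.04 -0.  ]
turn 86.6 [-0.03  0.04  0.27]
turn 266.6 [ 4.3000e-01 -1.7996e+02  5.0000e-02]
```

View pics/scene11.png

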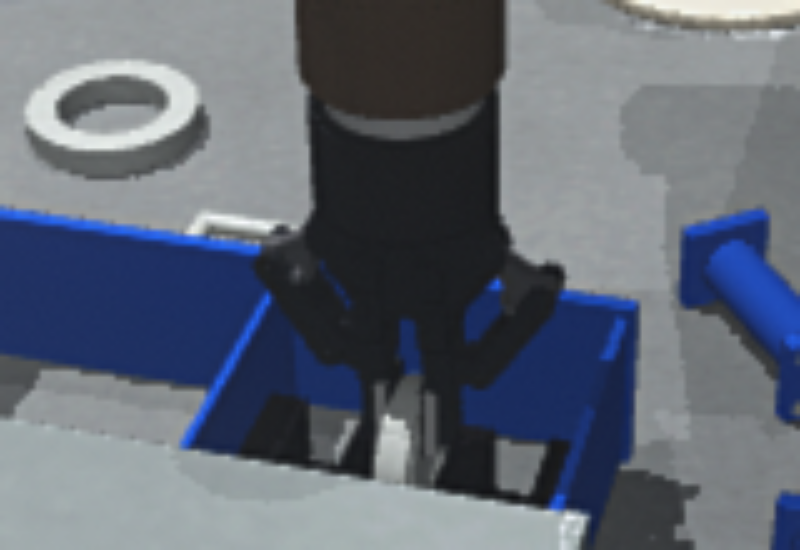

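```bash
python3 -m inch '[[0.28,0,0,0,0,0,0],[0.28,0,0,0,0,0,0],[0.28,0,0,0,0,0,0],[0.28,0,-0.5,0,0,0,0],[0.28,0,-2,0,0,0,0],[0.28,0,-4,0,0,0,0],[0.28,0,-8,0,0,0,0],[0.35,0,-12,0,0,0,0],[0.4,0,-15,0,0,0,0],[0.4,0,-15,0,0,0,0]]'; python3 - <<'E'
from h import *
plan([490.5,350,230],6.9)
for n,(a,b,c,d) in {"scene":(180,290,240,400)}.items():
    im=arm.get_image(n); cv2.imwrite(f"pics/{n}12.png",cv2.resize(im[a:b,c:d,::-1],None,fx=5,fy=5))
E
```

```text
clock: 14.85
position: [588.7, -74.7, 233.1]
ee_rot: [-0.707, 0.015, -0.026, 0.707]
contact_force: [0.3, -0.2, -0.9]
gripper_width: 34.1
t 14.8 pos [588.7 -74.7 233.1] jaw yaw 86.67 down [ 0.016 -0.    -1.   ] j [ 0.15  0.34 -0.11  0.   -1.11 -1.78] w 34.1 F [ 0.3 -0.2 -0.9]
shift [-12.27   0.15  41.83]
turn 6.9 [-0.67 79.77  0.72]
turn 186.9 [   0.76 -100.23    0.71]
```

View pics/scene12.png

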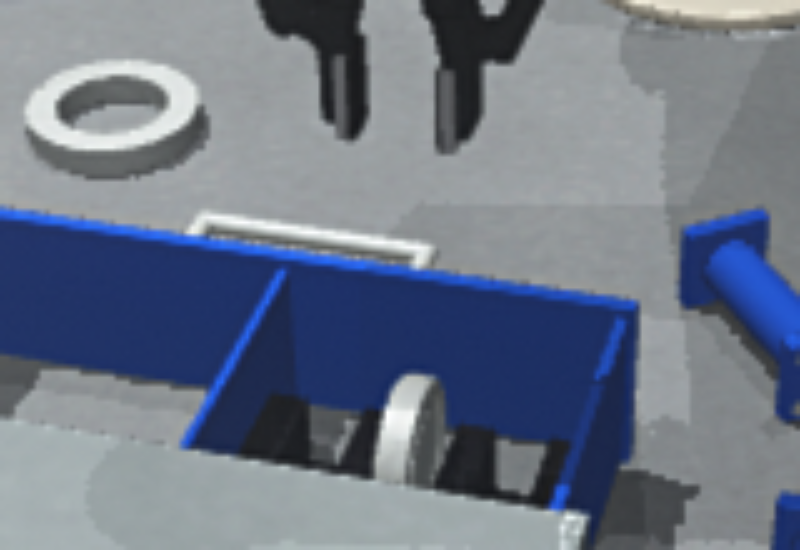

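The first blank stands upright in slot1. On to the second.

```bash
python3 -m inch '[[0.4,-12.3,0,41.8,0.8,-100.2,0.7],[0.4,-12.3,0,41.8,0.8,-100.2,0.7],[0.4,-12.3,0,41.8,0.8,-100.2,0.7],[0.4,-12.3,0,41.8,0.8,-100.2,0.7],[0.4,-12.3,0,41.8,0.8,-100.2,0.7],[0.4,-12.3,0,41.8,0.8,-100.2,0.7],[0.4,-12.3,0,41.8,0.8,-100.2,0.7],[0.4,-12.3,0,41.8,0.8,-100.2,0.7],[0.4,-12.3,0,41.8,0.8,-100.2,0.7],[0.4,-12.3,0,41.8,0.8,-100.2,0.7],[0.4,-12.3,0,41.8,0.8,-100.2,0.7],[0.4,-12.3,0,41.8,0.8,-100.2,0.7],[0.4,-12.3,0,41.8,0.8,-100.2,0.7],[0.4,-12.3,0,41.8,0.8,-100.2,0.7],[0.4,-12.3,0,41.8,0.8,-100.2,0.7],[0.4,-12.3,0,41.8,0.8,-100.2,0.7],[0.4,-12.3,0,41.8,0.8,-100.2,0.7],[0.4,-12.3,0,41.8,0.8,-100.2,0.7]]'; python3 - <<'E'
from h import *
plan([490.5,350,115],6.9)
for n,(a,b,c,d) in {"top":(200,300,100,230),"scene":(210,330,440,600)}.items():
    im=arm.get_image(n); cv2.imwrite(f"pics/{n}13.png",cv2.resize(im[a:b,c:d,::-1],None,fx=5,fy=5))
for p in ([490.5,350,44],[490.5,350,79]): print((proj("top",p)-[100,200])*5,(proj("scene",p)-[440,210])*5)
E
```

```text
clock: 16.4
position: [487.0, 349.8, 224.5]
ee_rot: [-0.466, -0.525, 0.532, 0.474]
contact_force: [-0.1, -0.7, -0.3]
gripper_width: 34.1
t 16.4 pos [487.  349.8 224.5] jaw yaw -173.32 down [-0.016  0.001 -1.   ] j [ 0.89  0.37 -0.08 -0.01 -1.13 -0.76] w 34.1 F [-0.1 -0.7 -0.3]
shift [-0.05 10.94 -0.53]
turn 6.9 [ -0.23 179.77  -1.42]
turn 186.9 [-0.91 -0.23  0.15]
[[297.54871902 258.76605476]] [[408.05936163 289.96539536]]
[[277.93212485 246.93096229]] [[427.92758829 227.1790411 ]]
```

View pics/top13.png

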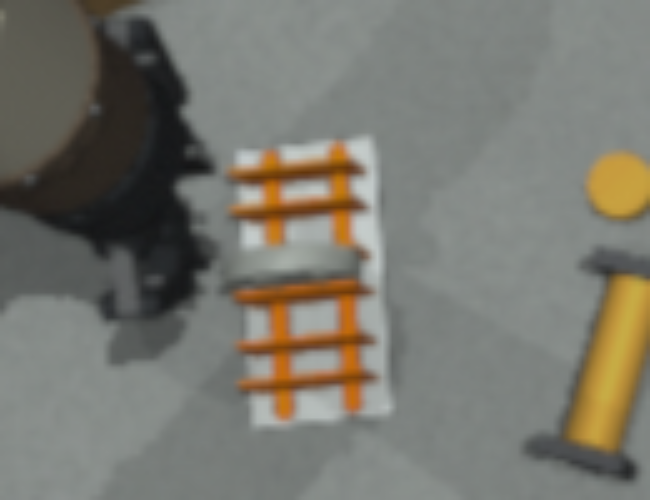

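View pics/scene13.png

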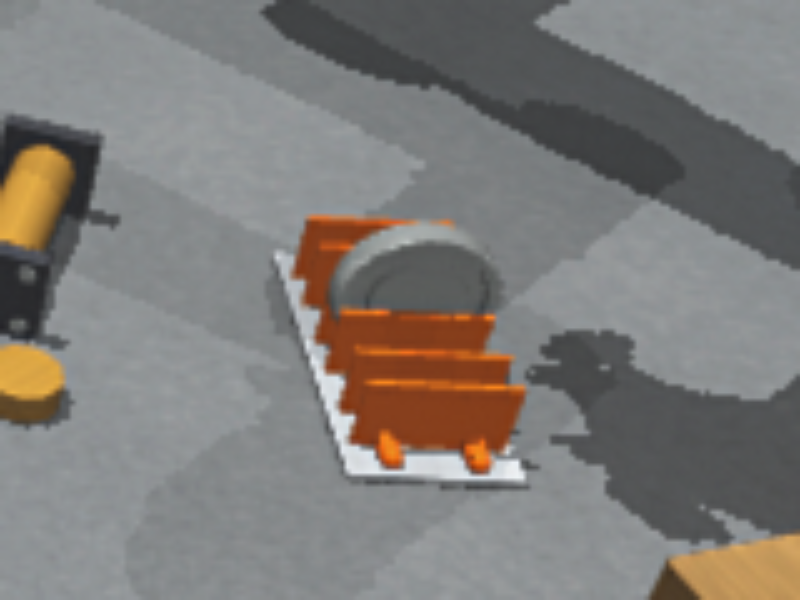

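```bash
python3 - <<'E'
from h import *
def z(p): return (np.array(p,float)+.5)/5-.5+np.array((100,200))
print(w("top",z([(297,189),(307,361),(302,275)]),40).round(1).tolist())
print(w("top",z([(292,264)]),60).round(1).tolist(), w("top",z([(225,268),(360,262)]),44).round(1).tolist())
# base corners
print(w("top",z([(233,152),(374,138),(391,412),(253,428)]),2).round(1).tolist())
print("scene disc", w("scene",(np.array([[331,290],[500,285]])+.5)/5-.5+[440,210],44).round(1).tolist())
E
```

```text
[[529.0, 354.9, 40.0], [439.0, 344.0, 40.0], [483.7, 349.4, 40.0]]
[[486.1, 349.0, 60.0]] [[486.4, 388.4, 44.0], [490.1, 318.7, 44.0]]
[[556.5, 401.9, 2.0], [564.7, 326.6, 2.0], [417.4, 309.0, 2.0], [408.4, 381.2, 2.0]]
scene disc [[495.5, 316.6, 44.0], [478.2, 388.9, 44.0]]
```

```bash
python3 -m inch '[[0.5,0,4,0,-0.9,-0.2,0],[0.5,0,8,0,-0.9,-0.2,0],[0.5,0,11,0,-0.9,-0.2,0],[0.5,0,11,0,-0.9,-0.2,0],[0.5,0,11,0,-0.9,-0.2,0],[0.5,0,11,0,-0.9,-0.2,0]]'; python3 -c "
from h import *
plan([485,350.5,70],6.9)"
```

```text
clock: 17.0
position: [486.7, 351.3, 116.9]
ee_rot: [0.468, 0.532, -0.528, -0.469]
contact_force: [0.0, 0.9, -0.5]
gripper_width: 42.6
t 17.0 pos [486.7 351.3 116.9] jaw yaw -172.98 down [ 0.003  0.005 -1.   ] j [ 0.89  0.46 -0.23 -0.   -0.87 -0.77] w 42.6 F [ 0.   0.9 -0.5]
shift [-0.08  4.69  0.19]
turn 6.9 [   0.42 -179.88   -0.33]
turn 186.9 [0.21 0.12 0.27]
```

```bash
python3 -m inch '[[0.5,-0.1,2.5,0.2,0,0,0],[0.5,-0.1,4.6,0.2,0,0,0],[0.5,-0.1,4.6,0.2,0,0,0],[0.5,-0.1,4.6,0.2,0,0,0]]'; python3 - <<'E'
from h import *
plan([485,350.5,70],6.9)
for n,(a,b,c,d) in {"top":(200,300,100,230),"scene":(210,330,440,600)}.items():
    im=arm.get_image(n); cv2.imwrite(f"pics/{n}14.png",cv2.resize(im[a:b,c:d,::-1],None,fx=5,fy=5))
E
```

```text
clock: 17.33
position: [484.4, 349.8, 70.5]
ee_rot: [0.468, 0.531, -0.528, -0.469]
contact_force: [0.3, -0.9, 0.4]
gripper_width: 42.3
t 17.3 pos [484.4 349.8  70.5] jaw yaw -172.98 down [ 0.002  0.004 -1.   ] j [ 0.9   0.52 -0.28 -0.   -0.77 -0.77] w 42.3 F [ 0.3 -0.9  0.4]
shift [ 0.06  0.05 -0.07]
turn 6.9 [   0.36 -179.88   -0.22]
turn 186.9 [0.14 0.12 0.23]
```

View pics/top14.png

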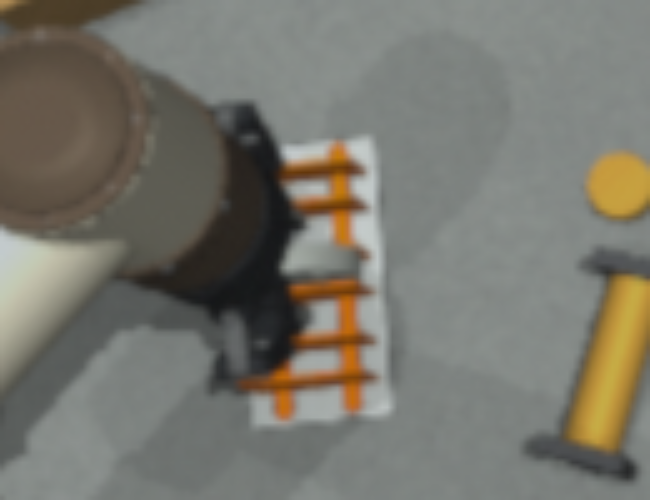

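View pics/scene14.png

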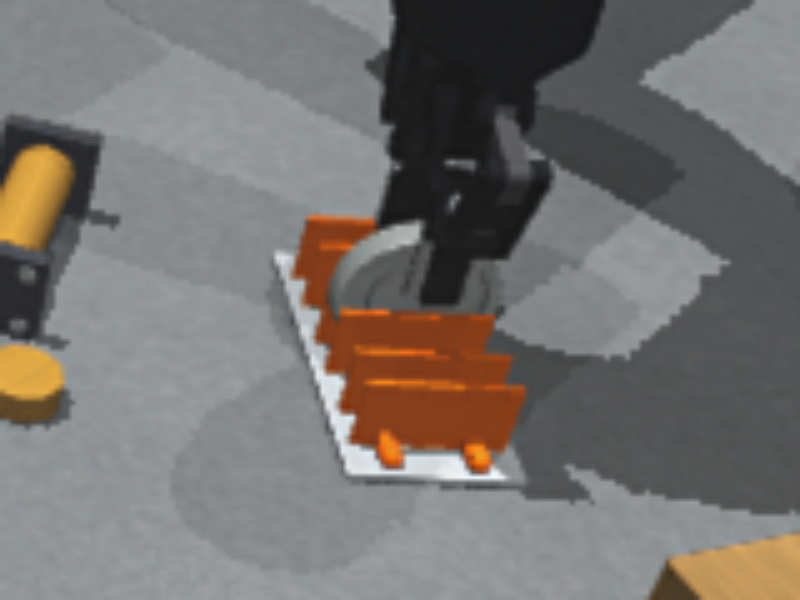

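The fingers straddle the second blank, so I'll close and lift.

```bash
python3 -m inch '[[0,0,0,0,0,0,0],[0,0,0,0,0,0,0],[0,0,0,0,0,0,0],[0,0,0,0,0,0,0],[0,0,0,0,0,0,0],[0,0,0,0,0,0,0],[0,0,0,0,0,0,0],[0,0,-0.8,0,0,0,0],[0,0,-1.8,0,0,0,0],[0,0,-2.8,0,0,0,0],[0,0,-3.8,0,0,0,0],[0,0,-4.8,0,0,0,0],[0,0,-6,0,0,0,0],[0,0,-8,0,0,0,0],[0,0,-11,0,0,0,0],[0,0,-14,0,0,0,0],[0,0,-16,0,0,0,0],[0,0,-16,0,0,0,0]]'; python3 - <<'E'
from h import *
plan([588.2,-34,225],86.6)
for n,(a,b,c,d) in {"scene":(150,330,440,600)}.items():
    im=arm.get_image(n); cv2.imwrite(f"pics/{n}15.png",cv2.resize(im[a:b,c:d,::-1],None,fx=3,fy=3))
E
```

```text
clock: 18.93
position: [485.4, 350.2, 235.4]
ee_rot: [0.468, 0.535, -0.525, -0.469]
contact_force: [1.6, 0.6, -1.7]
gripper_width: 13.0
t 18.9 pos [485.4 350.2 235.4] jaw yaw -172.96 down [ 0.009  0.011 -1.   ] j [ 0.9   0.34 -0.09 -0.   -1.12 -0.77] w 13.0 F [ 1.6  0.6 -1.7]
shift [-39.4    0.72  -5.49]
turn 86.6 [-7.0000e-02  1.0044e+02  8.9000e-01]
turn 266.6 [ 8.500e-01 -7.956e+01  7.000e-02]
```

View pics/scene15.png

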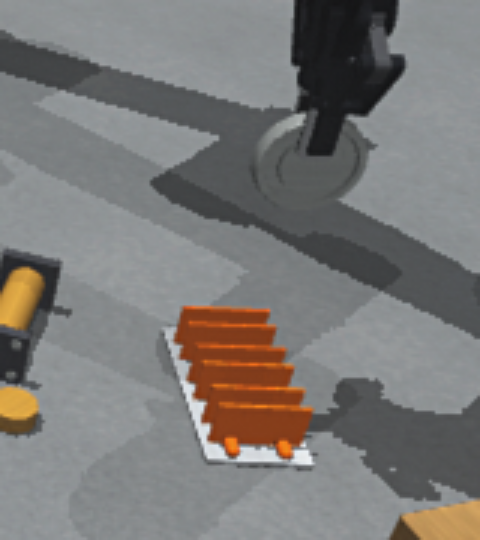

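```bash
python3 -m inch '[[0,-39.4,0.3,-5.5,0,100.4,0.9],[0,-39.4,0.3,-5.5,0,100.4,0.9],[0,-39.4,0.3,-5.5,0,100.4,0.9],[0,-39.4,0.3,-5.5,0,100.4,0.9],[0,-39.4,0.3,-5.5,0,100.4,0.9],[0,-39.4,0.3,-5.5,0,100.4,0.9],[0,-39.4,0.3,-5.5,0,100.4,0.9],[0,-39.4,0.3,-5.5,0,100.4,0.9],[0,-39.4,0.3,-5.5,0,100.4,0.9],[0,-39.4,0.3,-5.5,0,100.4,0.9],[0,-39.4,0.3,-5.5,0,100.4,0.9],[0,-39.4,0.3,-5.5,0,100.4,0.9],[0,-39.4,0.3,-5.5,0,100.4,0.9],[0,-39.4,0.3,-5.5,0,100.4,0.9],[0,-39.4,0.3,-5.5,0,100.4,0.9],[0,-39.4,0.3,-5.5,0,100.4,0.9],[0,-39.4,0.3,-5.5,0,100.4,0.9],[0,-39.4,0.3,-5.5,0,100.4,0.9],[0,-39.4,0.3,-5.5,0,100.4,0.9]]'; python3 -c "
from h import *
plan([588.2,-34,118],86.6)"
```

```text
clock: 20.57
position: [585.9, -35.6, 224.5]
ee_rot: [0.709, -0.024, 0.017, -0.704]
contact_force: [-0.3, -0.2, -2.7]
gripper_width: 12.7
t 20.6 pos [585.9 -35.6 224.5] jaw yaw 86.67 down [-0.01  -0.007 -1.   ] j [ 0.22  0.34 -0.12  0.01 -1.11 -1.85] w 12.7 F [-0.3 -0.2 -2.7]
shift [ 0.32 10.64  0.26]
turn 86.6 [ 0.43  0.06 -0.54]
turn 266.6 [  -0.84 -179.93   -0.68]
```

```bash
python3 -m inch '[[0,0.2,3,0.1,0.5,0,-0.5],[0,0.2,6,0.1,0.5,0,-0.5],[0,0.2,9,0.1,0.5,0,-0.5],[0,0.2,10.5,0.1,0.5,0,-0.5],[0,0.2,10.5,0.1,0.5,0,-0.5],[0,0.2,10.5,0.1,0.5,0,-0.5],[0,0.2,10.5,0.1,0.5,0,-0.5]]'; python3 - <<'E'
from h import *
plan([588.2,-34,81],86.6)
for n,(a,b,c,d) in {"scene":(180,290,240,400)}.items():
    im=arm.get_image(n); cv2.imwrite(f"pics/{n}16.png",cv2.resize(im[a:b,c:d,::-1],None,fx=5,fy=5))
E
```

```text
clock: 21.15
position: [588.5, -35.4, 121.3]
ee_rot: [-0.706, 0.02, -0.022, 0.707]
contact_force: [0.3, 0.2, -1.9]
gripper_width: 12.9
t 21.1 pos [588.5 -35.4 121.3] jaw yaw 86.65 down [ 0.003  0.001 -1.   ] j [ 0.21  0.44 -0.25 -0.   -0.87 -1.84] w 12.9 F [ 0.3  0.2 -1.9]
shift [-0.05  4.03  0.14]
turn 86.6 [-0.08  0.05  0.17]
turn 266.6 [ 2.7000e-01 -1.7995e+02  1.2000e-01]
```

View pics/scene16.png

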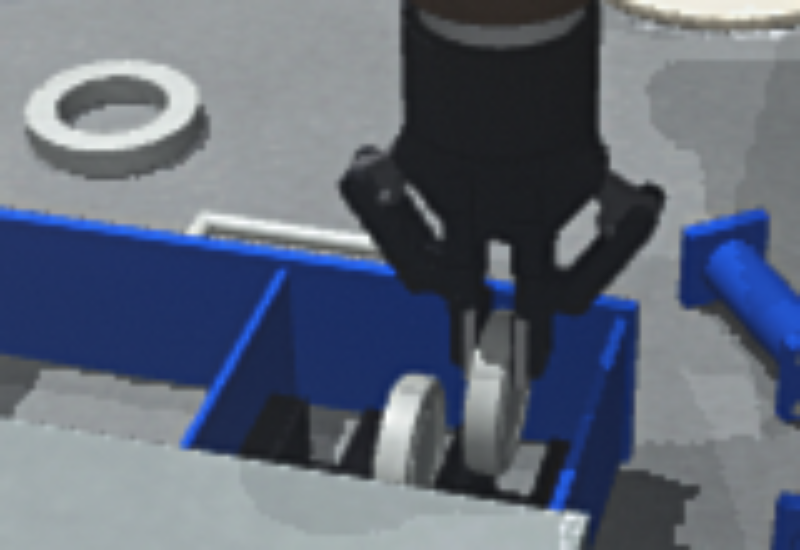

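```bash
python3 -m inch '[[0,0,0.6,0.2,0,0,0],[0,0,1.6,0.2,0,0,0],[0,0,2.6,0.2,0,0,0],[0,0,3.4,0.2,0,0,0],[0,0,3.8,0.2,0,0,0],[0,0,4.0,0.2,0,0,0],[0,0,4.0,0.2,0,0,0],[0,0,4.0,0.2,0,0,0]]'; python3 - <<'E'
from h import *
plan([588.2,-34,81],86.6)
for n,(a,b,c,d) in {"scene":(180,290,240,400)}.items():
    im=arm.get_image(n); cv2.imwrite(f"pics/{n}17.png",cv2.resize(im[a:b,c:d,::-1],None,fx=5,fy=5))
E
```

```text
clock: 21.87
position: [590.1, -33.1, 82.6]
ee_rot: [-0.706, 0.018, -0.023, 0.707]
contact_force: [0.3, 1.4, 11.3]
gripper_width: 13.2
t 21.9 pos [590.1 -33.1  82.6] jaw yaw 86.71 down [ 0.007  0.001 -1.   ] j [ 0.22  0.49 -0.29  0.   -0.78 -1.85] w 13.2 F [ 0.3  1.4 11.3]
shift [-0.19  0.16 -0.1 ]
turn 86.6 [-0.08  0.11  0.38]
turn 266.6 [ 6.0000e-01 -1.7989e+02  1.2000e-01]
```

View pics/scene17.png

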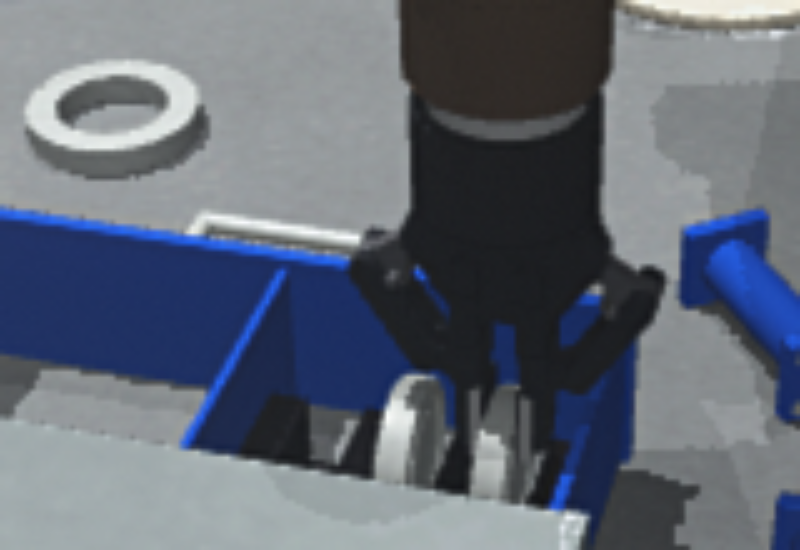

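```bash
python3 -m inch '[[0.25,0,-0.2,0,0,0,0],[0.25,0,-0.2,0,0,0,0],[0.25,0,-0.2,0,0,0,0],[0.25,0,-0.7,0,0,0,0],[0.25,0,-2,0,0,0,0],[0.25,0,-4,0,0,0,0],[0.25,0,-8,0,0,0,0],[0.6,0,-12,0,0,0,0],[0.6,0,-15,0,0,0,0],[0.6,0,-15,0,0,0,0]]'; python3 - <<'E'
from h import *
plan([442,188,200],75.4)
for n,(a,b,c,d) in {"scene":(180,300,240,400),"top":(160,310,190,370)}.items():
    im=arm.get_image(n); cv2.imwrite(f"pics/{n}18.png",cv2.resize(im[a:b,c:d,::-1],None,fx=4,fy=4))
E
```

```text
clock: 22.75
position: [590.8, -33.8, 237.8]
ee_rot: [-0.706, 0.015, -0.026, 0.707]
contact_force: [0.6, -0.0, 0.6]
gripper_width: 51.6
t 22.8 pos [590.8 -33.8 237.8] jaw yaw 86.66 down [ 0.015  0.001 -1.   ] j [ 0.22  0.33 -0.11  0.   -1.12 -1.85] w 51.6 F [ 0.6 -0.   0.6]
shift [-16.2    3.59  21.27]
turn 75.4 [-0.21 11.26  0.81]
turn 255.4 [   1.2  -168.73    0.31]
```

View pics/scene18.png

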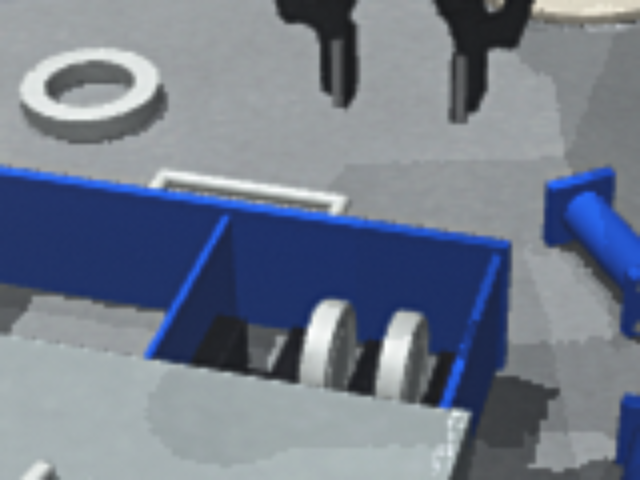

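View pics/top18.png

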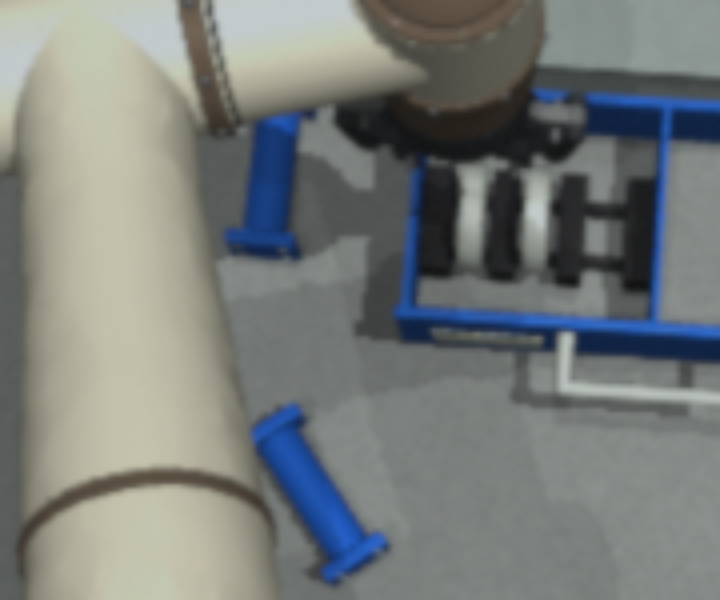

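Both blanks stand in slot1 and slot2. On to the brass spool.

```bash
python3 -m inch '[[0.7,-16.2,0,21.3,0,11.3,0.8],[0.7,-16.2,0,21.3,0,11.3,0.8],[0.7,-16.2,0,21.3,0,11.3,0.8],[0.7,-16.2,0,21.3,0,11.3,0.8],[0.7,-16.2,0,21.3,0,11.3,0.8],[0.7,-16.2,0,21.3,0,11.3,0.8],[0.7,-16.2,0,21.3,0,11.3,0.8],[0.7,-16.2,0,21.3,0,11.3,0.8],[0.7,-16.2,0,21.3,0,11.3,0.8],[0.7,-16.2,0,21.3,0,11.3,0.8],[0.7,-16.2,0,21.3,0,11.3,0.8],[0.7,-16.2,0,21.3,0,11.3,0.8]]'; python3 - <<'E'
from h import *
for n,(a,b,c,d) in {"scene":(180,300,380,540),"top":(210,310,150,300)}.items():
    im=arm.get_image(n); cv2.imwrite(f"pics/{n}19.png",cv2.resize(im[a:b,c:d,::-1],None,fx=5,fy=5))
plan([442,187,80],75.4)
for p in ([442,187,38],[442,187,23]): print((proj("top",p)-[150,210])*5,(proj("scene",p)-[380,180])*5)
E
```

```text
clock: 23.85
position: [438.6, 187.6, 229.4]
ee_rot: [-0.701, 0.096, -0.086, 0.701]
contact_force: [-0.1, 0.9, -0.0]
gripper_width: 59.9
t 23.9 pos [438.6 187.7 229.7] jaw yaw 75.19 down [-0.014  0.003 -1.   ] j [ 0.74  0.16 -0.36 -0.01 -1.06 -2.56] w 59.6 F [-0.  -0.5  0.5]
shift [ 0.57 14.96  0.03]
turn 75.4 [ 0.05 -0.21 -0.84]
turn 255.4 [1.3100e+00 1.7979e+02 7.0000e-02]
[[360.55752279 306.19690045]] [[324.0375977  342.61947415]]
[[365.60313396 310.15071181]] [[319.58447397 367.78436294]]
```

View pics/scene19.png

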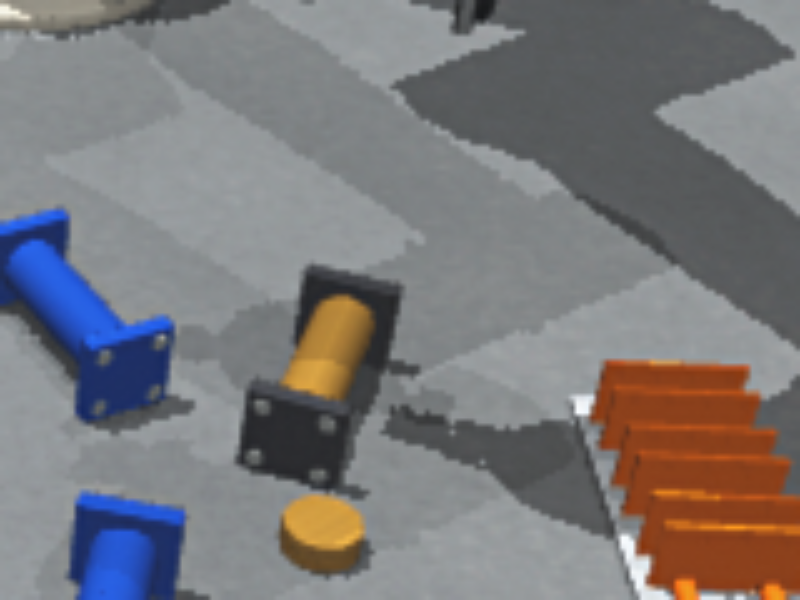

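View pics/top19.png

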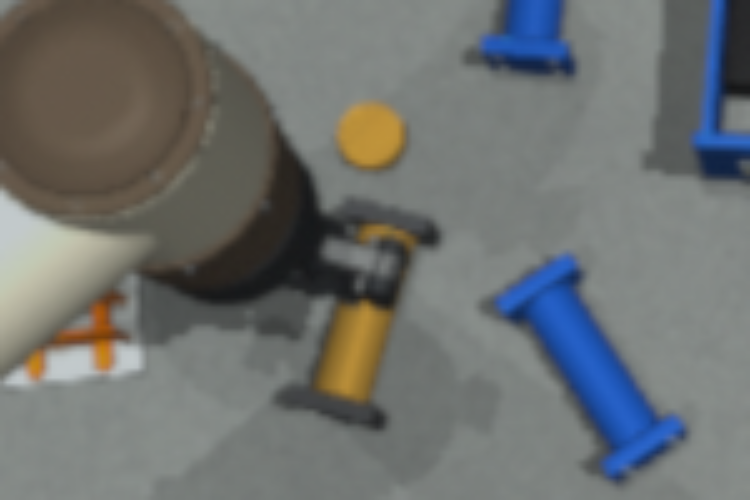

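```bash
python3 -m inch '[[0.7,0.2,4,0,0,-0.2,-0.8],[0.7,0.2,8,0,0,-0.2,-0.8],[0.7,0.2,12,0,0,-0.2,-0.8],[0.7,0.2,15,0,0,-0.2,-0.8],[0.7,0.2,15,0,0,-0.2,-0.8],[0.7,0.2,15,0,0,-0.2,-0.8]]'; python3 -c "
from h import *
plan([441,187.5,25],75.4)"
```

```text
clock: 24.45
position: [438.0, 187.7, 79.2]
ee_rot: [0.703, -0.09, 0.089, -0.7]
contact_force: [1.0, 0.8, 1.3]
gripper_width: 59.9
t 24.4 pos [438.  187.7  79.2] jaw yaw 75.47 down [-0.003 -0.003 -1.   ] j [ 0.75  0.35 -0.57  0.   -0.66 -2.57] w 59.9 F [1.  0.8 1.3]
shift [0.31 5.42 0.07]
turn 75.4 [ 0.2   0.07 -0.11]
turn 255.4 [-1.7000e-01 -1.7993e+02 -3.1000e-01]
```

```bash
python3 -m inch '[[0.7,0.2,2,0,0,0,0],[0.7,0.2,4,0,0,0,0],[0.7,0.2,5.3,0,0,0,0],[0.7,0.2,5.3,0,0,0,0],[0.7,0.2,5.3,0,0,0,0],[0,0.2,5.3,0,0,0,0],[0,0.2,5.3,0,0,0,0],[0,0.2,5.3,0,0,0,0],[0,0.2,5.3,0,0,0,0],[0,0.2,5.3,0,0,0,0],[0,0.2,5.3,0,0,0,0]]'; python3 -c "
from h import *
plan([441,187.5,25],75.4)"
```

```text
clock: 25.37
position: [440.8, 188.6, 28.8]
ee_rot: [-0.701, 0.088, -0.09, 0.702]
contact_force: [-2.0, -0.6, 7.9]
gripper_width: 28.2
t 25.4 pos [440.8 188.6  28.8] jaw yaw 75.54 down [ 0.002  0.001 -1.   ] j [ 0.74  0.44 -0.61  0.   -0.52 -2.57] w 28.2 F [-2.  -0.6  7.9]
shift [ 0.05  0.38 -0.1 ]
turn 75.4 [-0.11  0.14  0.09]
turn 255.4 [ 1.4000e-01 -1.7986e+02  1.7000e-01]
```

```bash
python3 -m inch '[[0,0,-1,0,0,0,0],[0,0,-3,0,0,0,0],[0,0,-6,0,0,0,0],[0,0,-10,0,0,0,0],[0,0,-14,0,0,0,0],[0,0,-18,0,0,0,0],[0,0,-18,0,0,0,0],[0,0,-18,0,0,0,0]]'; python3 - <<'E'
from h import *
plan([577.6,-229.4,205],86.6)
for n,(a,b,c,d) in {"scene":(100,300,380,540)}.items():
    im=arm.get_image(n); cv2.imwrite(f"pics/{n}20.png",cv2.resize(im[a:b,c:d,::-1],None,fx=3,fy=3))
E
```

```text
clock: 26.03
position: [440.3, 188.6, 209.3]
ee_rot: [-0.7, 0.088, -0.09, 0.703]
contact_force: [-0.5, 0.1, -5.0]
gripper_width: 28.3
t 26.0 pos [440.3 188.6 209.3] jaw yaw 75.47 down [ 0.004  0.004 -1.   ] j [ 0.74  0.17 -0.4  -0.   -0.99 -2.57] w 28.3 F [-0.5  0.1 -5. ]
shift [ 23.78   0.29 -37.02]
turn 86.6 [ -0.29 -11.13   0.16]
turn 266.6 [ -0.24 168.87  -0.42]
```

View pics/scene20.png

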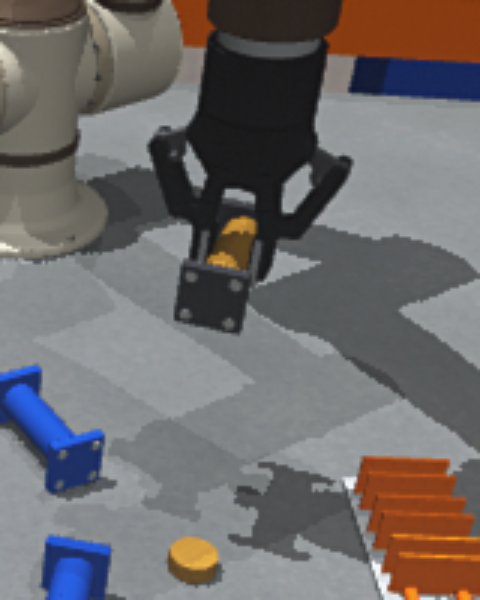

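```bash
python3 -m inch '[[0,23.8,0,-37,0,-11.1,0],[0,23.8,0,-37,0,-11.1,0],[0,23.8,0,-37,0,-11.1,0],[0,23.8,0,-37,0,-11.1,0],[0,23.8,0,-37,0,-11.1,0],[0,23.8,0,-37,0,-11.1,0],[0,23.8,0,-37,0,-11.1,0],[0,23.8,0,-37,0,-11.1,0],[0,23.8,0,-37,0,-11.1,0],[0,23.8,0,-37,0,-11.1,0],[0,23.8,0,-37,0,-11.1,0],[0,23.8,0,-37,0,-11.1,0],[0,23.8,0,-37,0,-11.1,0],[0,23.8,0,-37,0,-11.1,0],[0,23.8,0,-37,0,-11.1,0]]'; python3 - <<'E'
from h import *
plan([577.6,-229.4,110],86.6)
E
```

```text
clock: 27.33
position: [576.7, -228.6, 205.3]
ee_rot: [-0.707, 0.022, -0.019, 0.707]
contact_force: [-0.1, -0.0, -3.4]
gripper_width: 28.4
t 27.3 pos [ 576.7 -228.6  205.3] jaw yaw 86.64 down [-0.004  0.001 -1.   ] j [-0.12  0.41 -0.07 -0.   -1.1  -1.51] w 28.4 F [-0.1 -0.  -3.4]
shift [ 0.13  9.53 -0.08]
turn 86.6 [-0.04  0.04 -0.22]
turn 266.6 [-3.5000e-01 -1.7996e+02  6.0000e-02]
```

```bash
python3 -m inch '[[0,0.1,4,0,0,0,0],[0,0.1,8,0,0,0,0],[0,0.1,8,0,0,0,0],[0,0.1,8,0,0,0,0]]'; python3 - <<'E'
from h import *
plan([577.6,-229.4,43],86.6)
for n,(a,b,c,d) in {"scene":(180,290,190,350),"top":(160,270,330,450)}.items():
    im=arm.get_image(n); cv2.imwrite(f"pics/{n}21.png",cv2.resize(im[a:b,c:d,::-1],None,fx=5,fy=5))
E
```

```text
clock: 27.67
position: [577.0, -228.6, 125.1]
ee_rot: [-0.707, 0.023, -0.018, 0.707]
contact_force: [-0.7, -0.5, -4.2]
gripper_width: 28.1
t 27.7 pos [ 577.  -228.6  125.1] jaw yaw 86.7 down [-0.007  0.    -1.   ] j [-0.12  0.49 -0.16  0.   -0.93 -1.51] w 28.1 F [-0.7 -0.5 -4.2]
shift [ 0.13  8.21 -0.08]
turn 86.6 [ 0.   0.1 -0.4]
turn 266.6 [  -0.64 -179.9    -0.  ]
```

View pics/scene21.png

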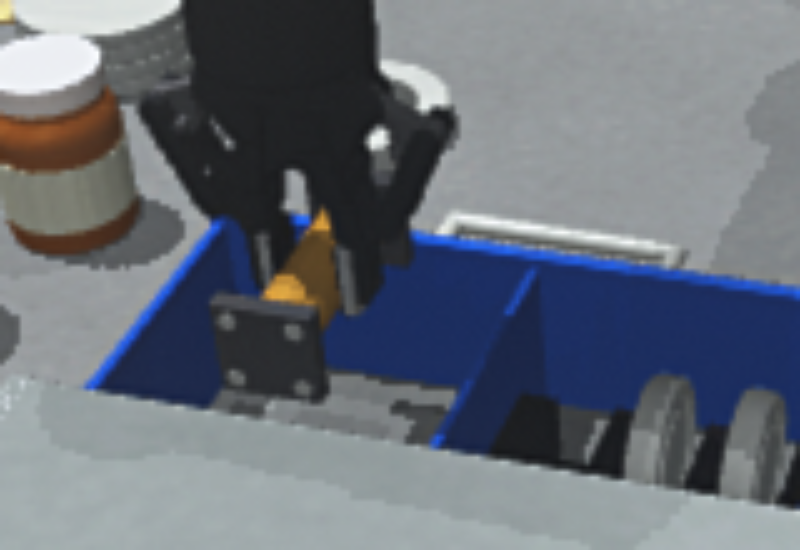

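View pics/top21.png

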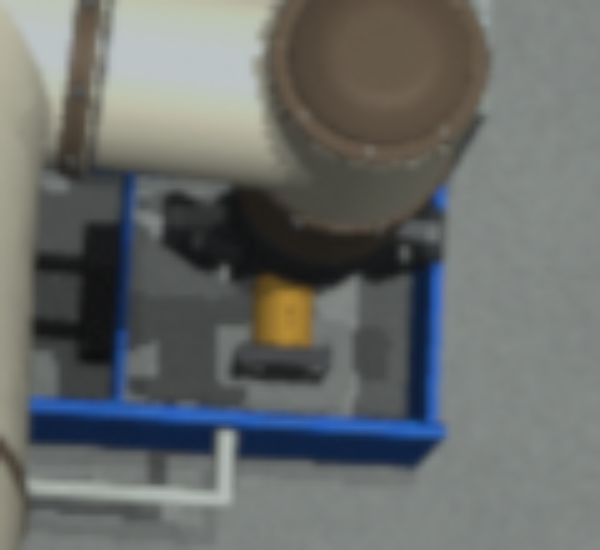

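```bash
python3 -m inch '[[0,0.1,2,0,0,0,-0.3],[0,0.1,4,0,0,0,-0.3],[0,0.1,6,0,0,0,-0.3],[0,0.1,7,0,0,0,-0.3],[0,0.1,7.6,0,0,0,-0.3],[0,0.1,7.9,0,0,0,-0.3],[0,0.1,8.1,0,0,0,-0.3],[0,0.1,8.1,0,0,0,-0.3]]'; python3 -c "
from h import *
plan([577.6,-229.4,43],86.6)"
```

```text
clock: 28.43
position: [580.5, -230.1, 47.1]
ee_rot: [0.707, -0.018, 0.023, -0.707]
contact_force: [0.3, 0.5, -4.2]
gripper_width: 28.3
t 28.4 pos [ 580.5 -230.1   47.1] jaw yaw 86.61 down [ 0.007 -0.001 -1.   ] j [-0.12  0.58 -0.23  0.   -0.75 -1.51] w 28.3 F [ 0.3  0.5 -4.2]
shift [-0.3   0.41  0.05]
turn 86.6 [0.03 0.01 0.4 ]
turn 266.6 [ 6.3000e-01 -1.7999e+02 -5.0000e-02]
```

```bash
python3 -m inch '[[0,-0.2,0.3,0,0,0,0],[0,-0.2,0.4,0,0,0,0],[0,-0.2,0.4,0,0,0,0]]'; python3 -c "
from h import *
plan([577.6,-229.4,43],86.6)"
```

```text
clock: 28.68
position: [578.0, -229.9, 43.0]
ee_rot: [0.707, -0.019, 0.023, -0.707]
contact_force: [-0.9, 0.4, 0.8]
gripper_width: 27.9
t 28.7 pos [ 578.  -229.9   43. ] jaw yaw 86.6 down [ 0.006 -0.001 -1.   ] j [-0.12  0.59 -0.24  0.   -0.74 -1.51] w 27.9 F [-0.9  0.4  0.8]
shift [-0.04 -0.01  0.05]
turn 86.6 [0.03 0.   0.34]
turn 266.6 [ 5.3e-01 -1.8e+02 -4.0e-02]
```

The spool is touching down (force went from -4.2 to +0.8 N, z as predicted). Release and rise.

```bash
python3 -m inch '[[0.6,0,0,0,0,0,0],[0.6,0,0,0,0,0,0],[0.6,0,0,0,0,0,0],[0.6,0,0,0,0,0,0],[0.6,0,-1,0,0,0,0],[0.6,0,-3,0,0,0,0],[0.6,0,-6,0,0,0,0],[0.6,0,-10,0,0,0,0],[0.3,0,-14,0,0,0,0],[0.3,0,-17,0,0,0,0],[0.3,0,-18,0,0,0,0],[0.3,-15,-18,0,0,0,0],[0.3,-15,-18,0,0,0,0],[0.3,-15,-18,0,0,0,0],[0.3,-15,-18,0,0,0,0],[0.3,-15,-18,0,0,0,0]]'; python3 - <<'E'
from h import *
plan([470,-145,220],-3.4)
for n,(a,b,c,d) in {"scene":(180,300,190,350),"top":(150,290,190,450)}.items():
    im=arm.get_image(n); cv2.imwrite(f"pics/{n}22.png",cv2.resize(im[a:b,c:d,::-1],None,fx=3,fy=3))
E
```

```text
clock: 30.02
position: [421.8, -220.2, 221.6]
ee_rot: [-0.706, 0.02, -0.023, 0.707]
contact_force: [1.4, -0.3, -0.7]
gripper_width: 25.4
t 30.0 pos [ 421.8 -220.2  221.6] jaw yaw 86.51 down [ 0.003  0.001 -1.   ] j [-0.14  0.15 -0.39 -0.   -1.02 -1.49] w 25.4 F [ 1.4 -0.3 -0.7]
shift [4.36 0.19 7.8 ]
turn -3.4 [-0.18 89.91  0.09]
turn 176.6 [ 9.000e-02 -9.009e+01  1.800e-01]
```

View pics/scene22.png

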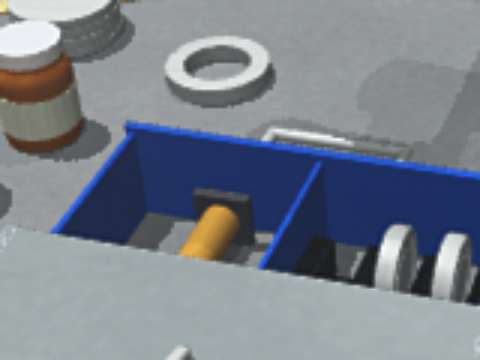

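View pics/top22.png

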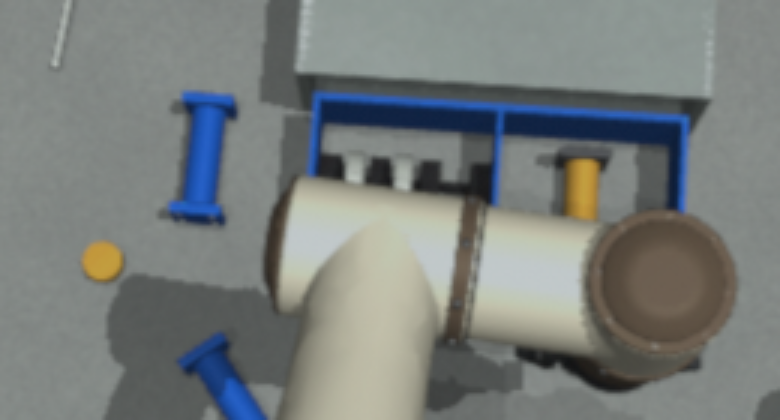

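The spool lies flat in the bay and both blanks stand on edge. No other brass spool is in view. I'll shut the drawer by pushing the handle bar with closed fingers.

```bash
python3 - <<'E'
from h import *
plan([432,-143,84],86.6)
E
```

```text
t 30.1 pos [ 426.7 -220.9  222.2] jaw yaw 86.58 down [ 0.007 -0.001 -1.   ] j [-0.14  0.16 -0.38  0.   -1.02 -1.49] w 25.8 F [-0.   0.9  0.6]
shift [-0.03 13.82  7.82]
turn 86.6 [ 0.04 -0.02  0.4 ]
turn 266.6 [-6.2000e-01  1.7998e+02  6.0000e-02]
```

```bash
python3 -m inch '[[0,0,0,4,0,0,0],[0,0,0,7.8,0,0,0],[0,0,0,7.8,0,0,0],[0,0,4,7.8,0,0,0],[0,0,8,7.8,0,0,0],[0,0,12,7.8,0,0,0],[0,0,13.8,7.8,0,0,0],[0,0,13.8,7.8,0,0,0],[0,0,13.8,7.8,0,0,0]]'; python3 - <<'E'
from h import *
plan([633,-153,84],86.6)
im=arm.get_image("scene"); cv2.imwrite("pics/s23.png",cv2.resize(im[150:300,190:370,::-1],None,fx=4,fy=4))
E
```

```text
clock: 30.87
position: [433.4, -143.1, 82.6]
ee_rot: [0.707, -0.02, 0.022, -0.706]
contact_force: [0.1, -0.1, 0.9]
gripper_width: 0.0
t 30.9 pos [ 433.4 -143.1   82.6] jaw yaw 86.65 down [ 0.003 -0.001 -1.   ] j [ 0.04  0.31 -0.62  0.   -0.64 -1.67] w 0.0 F [ 0.1 -0.1  0.9]
shift [19.98 -0.08  0.17]
turn 86.6 [0.05 0.05 0.17]
turn 266.6 [ 2.7000e-01 -1.7995e+02 -8.0000e-02]
```

View pics/s23.png

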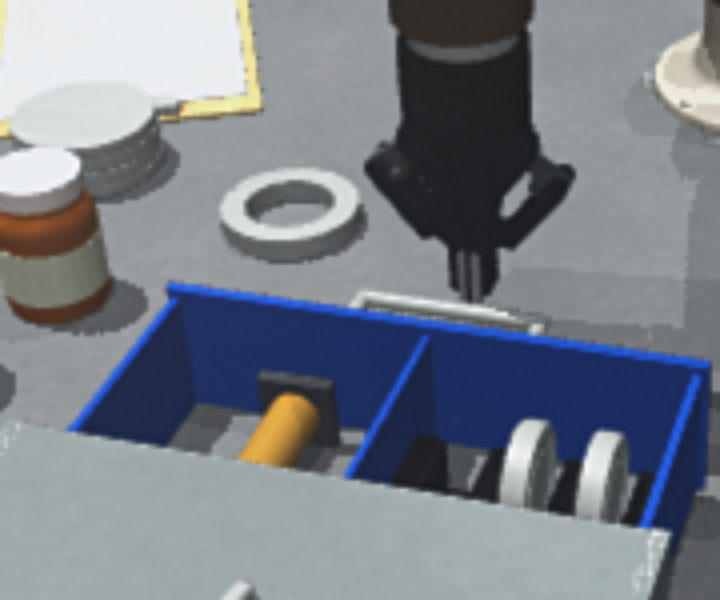

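```bash
python3 -m inch '[[0,0.5,-0.1,0,0,0,0],[0,1,-0.1,0,0,0,0],[0,1.5,-0.1,0,0,0,0],[0,2,-0.1,0,0,0,0],[0,2.5,-0.1,0,0,0,0],[0,3.2,-0.1,0,0,0,0],[0,4,-0.1,0,0,0,0],[0,4.8,-0.1,0,0,0,0],[0,5.6,-0.1,0,0,0,0],[0,6.4,-0.1,0,0,0,0],[0,7.2,-0.1,0,0,0,0],[0,8,-0.1,0,0,0,0],[0,8.8,-0.1,0,0,0,0],[0,9.6,-0.1,0,0,0,0],[0,10.4,-0.1,0,0,0,0],[0,11.2,-0.1,0,0,0,0],[0,12,-0.1,0,0,0,0],[0,12.6,-0.1,0,0,0,0],[0,13,-0.1,0,0,0,0],[0,13,-0.1,0,0,0,0]]'; python3 - <<'E'
from h import *
plan([618,-154,84],86.6)
for n,(a,b,c,d) in {"scene":(170,320,190,370),"top":(80,240,270,450)}.items():
    im=arm.get_image(n); cv2.imwrite(f"pics/{n}24.png",cv2.resize(im[a:b,c:d,::-1],None,fx=3,fy=3))
E
```

```text
clock: 32.58
position: [564.3, -150.6, 85.2]
ee_rot: [0.707, -0.018, 0.024, -0.707]
contact_force: [0.6, -0.6, -0.4]
gripper_width: 0.0
t 32.6 pos [ 564.3 -150.6   85.2] jaw yaw 86.63 down [ 0.008 -0.001 -1.   ] j [ 0.02  0.48 -0.3   0.   -0.78 -1.65] w 0.0 F [ 0.6 -0.6 -0.4]
shift [ 5.38  0.17 -0.02]
turn 86.6 [0.01 0.03 0.47]
turn 266.6 [ 7.5000e-01 -1.7997e+02 -2.0000e-02]
```

View pics/scene24.png

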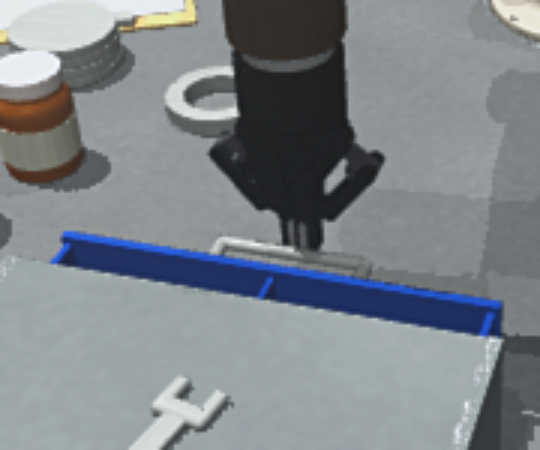

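View pics/top24.png

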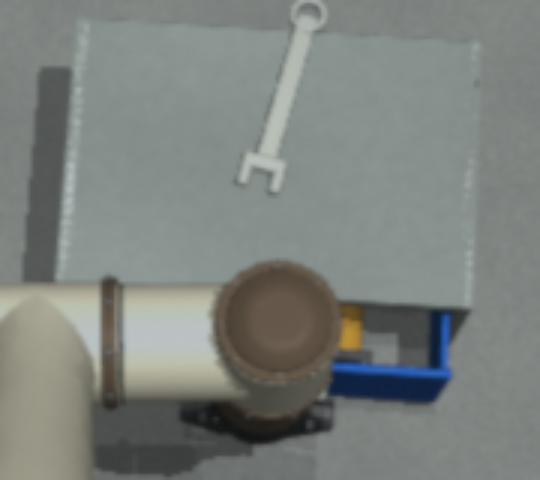

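```bash
python3 -m inch '[[0,0.7,0,0,0,0,0],[0,1.4,0,0,0,0,0],[0,2.1,0,0,0,0,0],[0,2.8,0,0,0,0,0],[0,3.4,0,0,0,0,0],[0,4,0,0,0,0,0],[0,4.4,0,0,0,0,0],[0,4.8,0,0,0,0,0],[0,5,0,0,0,0,0],[0,5,0,0,0,0,0]]'; python3 -c "
from h import *
plan([618,-154,84],86.6)"
```

```text
clock: 33.52
position: [613.1, -153.8, 85.1]
ee_rot: [0.707, -0.019, 0.023, -0.707]
contact_force: [-0.2, -0.2, 0.6]
gripper_width: 0.0
t 33.5 pos [ 613.1 -153.8   85.1] jaw yaw 86.6 down [ 0.006 -0.001 -1.   ] j [ 0.01  0.55 -0.18  0.   -0.84 -1.64] w 0.0 F [-0.2 -0.2  0.6]
shift [0.49 0.11 0.01]
turn 86.6 [ 0.02 -0.    0.37]
turn 266.6 [-5.9e-01  1.8e+02  3.0e-02]
```

```bash
python3 -m inch '[[0,0.2,0,0,0,0,0],[0,0.4,0,0,0,0,0],[0,0.6,0,0,0,0,0],[0,0.8,0,0,0,0,0],[0,0.8,0,0,0,0,0],[0,0.8,0,0,0,0,0]]'; python3 -c "
from h import *
plan([618,-154,84],86.6)"
```

```text
clock: 34.02
position: [620.6, -154.2, 85.1]
ee_rot: [0.707, -0.019, 0.023, -0.707]
contact_force: [-1.0, 0.5, -1.0]
gripper_width: -0.0
t 34.0 pos [ 620.6 -154.2   85.1] jaw yaw 86.6 down [ 0.006 -0.001 -1.   ] j [ 0.01  0.56 -0.16  0.   -0.85 -1.64] w -0.0 F [-1.   0.5 -1. ]
shift [-0.27  0.11  0.01]
turn 86.6 [ 0.01 -0.    0.35]
turn 266.6 [-5.6e-01  1.8e+02  2.0e-02]
```

```bash
python3 -m inch '[[0,0.2,0,0,0,0,0],[0,0.3,0,0,0,0,0],[0,0.4,0,0,0,0,0],[0,0.4,0,0,0,0,0]]'; python3 - <<'E'
from h import *
plan([618,-154,84],86.6)
for n,(a,b,c,d) in {"scene":(170,320,190,370),"top":(80,240,270,450)}.items():
    im=arm.get_image(n); cv2.imwrite(f"pics/{n}25.png",cv2.resize(im[a:b,c:d,::-1],None,fx=4,fy=4))
E
```

```text
clock: 34.35
position: [621.2, -154.3, 85.1]
ee_rot: [0.707, -0.022, 0.02, -0.707]
contact_force: [-7.4, 0.8, 4.8]
gripper_width: -0.4
t 34.4 pos [ 621.2 -154.3   85.1] jaw yaw 86.56 down [-0.002  0.    -1.   ] j [ 0.01  0.56 -0.15 -0.   -0.86 -1.64] w -0.4 F [-7.4  0.8  4.8]
shift [-0.32  0.11  0.01]
turn 86.6 [ 0.01 -0.04 -0.13]
turn 266.6 [2.0000e-01 1.7996e+02 1.0000e-02]
```

View pics/top25.png

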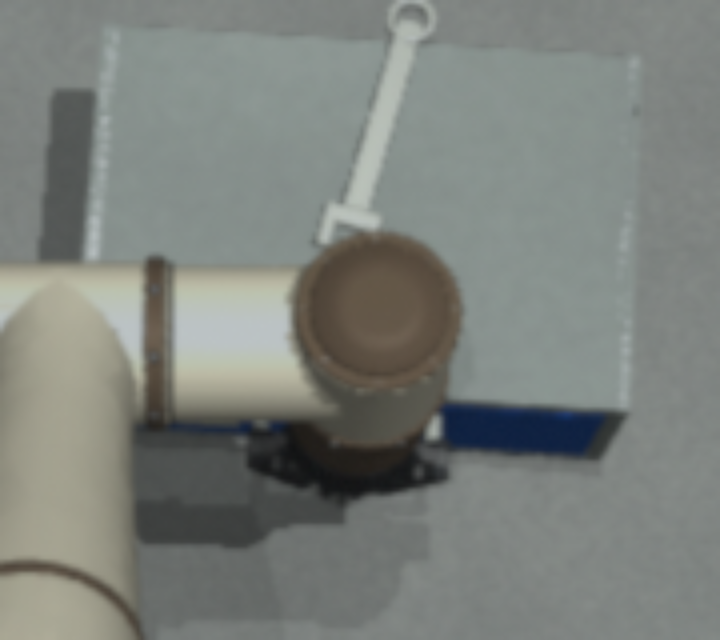

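View pics/scene25.png

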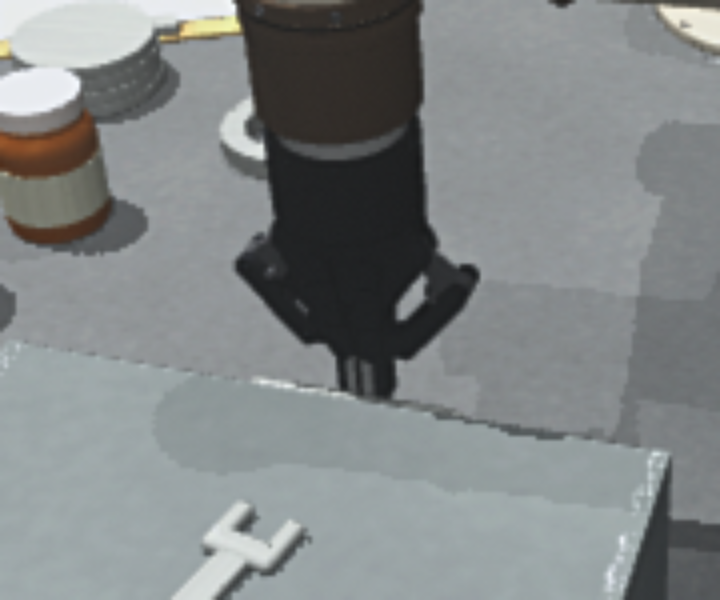

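At the stop: force is -7.4 N and the tool moved 0.6 mm for a 4 mm command. Back off, rise clear, and check.

```bash
python3 -m inch '[[0,-1,0,0,0,0,0],[0,-3,0,0,0,0,0],[0,-6,0,0,0,0,0],[0,-8,-3,0,0,0,0],[0,-10,-7,0,0,0,0],[0,-12,-11,0,0,0,0],[0,-15,-15,0,0,0,0],[0,-15,-15,0,0,0,0],[0,-15,-15,4,0,0,0],[0,-15,-15,8,0,0,0],[0,-15,-15,12,0,0,0],[0,-15,-15,16,0,0,0],[0,-15,-15,20,0,0,0],[0,-15,-15,24,0,0,0],[0,-15,-15,28,0,0,0],[0,-15,-15,28,0,0,0],[0,-15,-15,28,0,0,0]]'; python3 - <<'E'
from h import *
print(arm.read_state()['clock'])
for n,(a,b,c,d) in {"scene":(0,480,0,640),"top":(80,240,270,450)}.items():
    im=arm.get_image(n); f=1 if n=="scene" else 4; cv2.imwrite(f"pics/{n}26.png",cv2.resize(im[a:b,c:d,::-1],None,fx=f,fy=f,interpolation=cv2.INTER_CUBIC))
E
```

```text
clock: 35.87
position: [490.6, 136.4, 234.1]
ee_rot: [-0.707, 0.018, -0.022, 0.707]
contact_force: [-0.6, -0.0, -0.6]
gripper_width: 0.1
35.8667
```

View pics/top26.png

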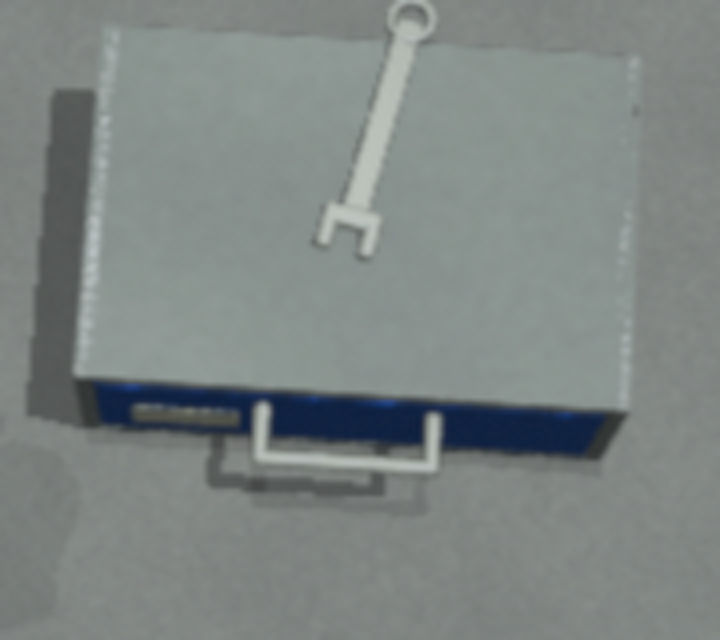

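View pics/scene26.png

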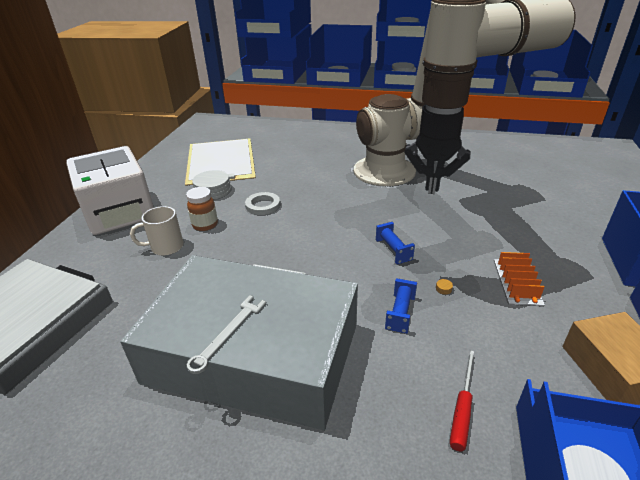

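The handle is back at its first pixels (ends at rows 460 and 468 against 460 and 470 expected), so the drawer is shut. The rack stands, the bystanders haven't moved and the arm is clear. Handing in.

```bash
python3 -c "
from bench import arm
print(arm.job_done(), arm.read_state()['clock'])"
```

```text
the job is handed in; nothing more can be done
the job is handed in; nothing more can be done
```

I pulled the drawer fully open, with about 164 mm of travel measured. The two blanks in the rack are now on edge in slot1 and slot2, and the one brass spool lies flat in the bay. I then pushed the drawer shut by its handle and handed the job in at about 36 s of the 210 s allowed; no verdict was reported.

**Checks that agreed**
- **Drawer contents:** pictures taken before closing showed both blanks upright in their slots and the spool flat in the bay.
- **Drawer shut:** it met its end stop at 7.4 N. Afterwards the handle sat within about 0.5 pixel of its starting place in the top view.
- **Surroundings:** the rack stood upright and empty. The jar, mug, ring flange and both blue look-alikes appeared unmoved.
- **Robot:** it was clear of everything when I handed in.

**Disagreements and limits**
- **Rack:** it slid about 5 mm during the first grasp, against the 60 mm allowed.
- **Tool heights:** the tool stopped 8 mm above the commanded height on the handle and 4 mm above it on the spool; both grips held.
- **After closing:** I could not see inside the drawer once it was shut, so I am assuming the contents stayed put.

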